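# Move three memory modules one station along

### The arm

A 6-joint arm with a two-finger parallel gripper is mounted at the origin on the work surface. World frame = base frame: x ahead of the robot, y to its left, z up, the work surface at z = 0. Lengths are in mm, angles in rad, forces in N, time in s.
With the tool pointing down it reaches from about 350 to 875 mm from the base axis. Payload 4.2 kg.
Tool frame: the origin (TCP) lies midway between the tips of the shut fingers; the grasp point (between the pads) lies 19 mm behind it (arm.grasp_offset is the distance from the TCP to the grasp point, in mm); z points along the fingers, y is the line along which they close (so a half turn about z gives the same grasp; the last joint's range is limited). The gripper opens to 85 mm and grips with 20 to 120 N. Pads are 22 mm wide; open, the fingers measure 114 mm over their backs; the gripper's body (76 mm by 85 mm) begins 54 mm behind the grasp point. The pads swing forward as they close: fully open they stand 13 mm farther back than shut.
Start: joints at [1.442, 0.385, 0.008, 0, -1.194, -0.259], TCP at [236.312, 578.581, 207.112] pointing down, gripper open.
Joint ranges: [-3.14, 3.14], [-1.21, 2.06], [-1.07, 1.41], [-3.16, 2.05], [-2.99, -0.16], [-3.1, 3.1]. Speed limits (rad/s): [2.79, 2.79, 3.14, 3.14, 3.14, 3.14].

### API

Orientations are given as a unit quaternion [x, y, z, w].
In Python, from bench import arm gives the robot as it stands. The module is installed in compiled form; this text tells all that it offers.
- The arm moves only by the tool servo_tool, never from a script. Its argument "increments" is a list of rows, each a list of 7 numbers: the opening, from 0 (shut) to 1 (fully open), then the shift along the tool's x, y, z in m, then the turn, a rotation vector about the tool's x, y, z in degrees. In form: [[grip, x, y, z, ax, ay, az], ...]. A call has 1 to 12 rows; each row is the pose to reach, as a shift and turn from the pose commanded when the call began, along the tool's axes at that moment; what a row does not reach only later rows make up. A row lasts 1/8 s, in which the tool goes at most 62.5 mm and 10.7 degrees, less where a joint would pass 70% of its speed; a pose out of reach is approached as far as the arm can. A call with a gripper value outside its range is refused whole. The fingers move at their own pace and stop on an object; the grip force is fixed at half the most. Time passes only in rows, so rows that repeat a pose let the fingers close. It gives the time, the measured TCP pose, the force, the opening and the grip force at its end, in the units of the state.
- arm.read_state(): the state, without advancing time (a new reading comes with each control period).
- arm.get_image(name): name is "scene" or "side" or "wrist"; returns a dict with "color" (420x560x3 uint8, red, green, blue), "fx", "fy", "cx", "cy" (pixels), "rvec" (rotation vector, rad) and "tvec" (3), from world to camera coordinates, as OpenCV has them; the wrist camera has in their place "hand_eye" (4x4, takes a point from camera to tool coordinates, whose origin is the TCP and whose axes are the flange's). Camera axes: x right, y down, z forward; pixel columns grow to the right and rows downward; lengths in mm; the calibration is good to about 2 mm. A picture is of the moment at which its call begins: read the wrist's pose just before it. There is no depth.
- arm.job_done(): hands the job in; it is judged then, once.
Trained networks look in the newest picture that a camera, given by its name, has taken for a name from the list of things; names that differ only in an ending like _2 or _b are one class to them, and where a whole thing is asked for, a point or a joint stands for the part that bears it (a point fixed in the world has none). Each returns a list of dicts, best first, with "p" (0 to 1); they miss things now and then, are a little off and sometimes report something else, mostly with a low value. They report only what shows in the picture. A call takes as long as a camera call.
- arm.look_for(camera, thing): "box" ([centre column, centre row, width, height] in pixels, round what is visible of it).
- arm.spot_point(camera, thing): "centre" ([column, row] in pixels: a listed point, or the origin of a listed thing).
The state is a dict: "clock": time; "joints": joint angles; "joint_vel": joint speeds; "joint_efforts": joint torques, N m; "position": TCP position; "ee_rot": TCP orientation; "contact_force": force on the tool from outside, world axes, zero at the start; "wrist_torque": the same for the moment, N m; "gripper_width": finger opening in mm; "grasp_force": force on a finger pad.
Only numpy, scipy, OpenCV 4.12 (cv2) and the standard library are available. Lean on these libraries where they do the work, as an engineer would, in place of code of your own. Each camera call takes 0.05 s, during which the arm holds its last target. There are 200 camera calls.

### The job

Move each memory module one station along: the tested one with the heat spreader goes from the tester to the middle of the tray's large compartment, the standard one from the light panel into the middle of the tester's nest with its gold edge on the clamp bar's side, and the low, narrow one from the tray to the middle of the light panel. Each station holds one module, so park one on the empty grey rest on the way; lay each flat along its station, and never drop one or let one touch another. Leave the brush and the small laptop module where they are.

Things in the scene. Friction and masses are not known exactly. Their poses are not given: they have to be found in the camera images.
- spreader_module: Memory module in an aluminium heat spreader, 133 x 40 mm and 8 mm thick, 40-85 g, lying flat; starts on the tester. Origin: centre of its underside, x along its length, z up. The spreader is 36 mm wide (y -20 to +16 mm); along the +y long side the bare green board with the gold contact edge stands out 4 mm further, 3 mm thick, at half height.
- standard_module: Bare green memory module with nine black chips a side, 133 x 31 mm, 5 mm thick over the chips, 25-50 g, lying flat; starts on the light panel. Origin: centre of its underside, x along its length, z up, +y towards its gold contact edge. It can be gripped over its full thickness.
- low_module: Bare green low-height memory module, clearly narrower than the others: 133 x 19 mm, 5 mm thick over the chips, 18-35 g, lying flat; starts in the tray. Origin: centre of its underside, x along its length, z up, +y towards its gold contact edge.
- tester: Fixed blue tester, 250 x 140 mm, white panel 62 mm high at its +x end. Origin: bench level under the nest centre; modules lie along x, undersides 51 mm up on two black pin blocks (x +-28 to +-70 mm, 54 mm wide). Finger channel between: 56 mm wide, floor 45 mm up. Four white corner guides, 57 mm high, beyond 52 mm from centre in x, enclose 152 x 62 mm. Place: nest centre, 9 mm along, 12 across.
- clamp_bar: The tester's clamp bar, fixed, flipped open and leaning outwards: aluminium bar 140 mm long with two dark hinge blocks, along the tester's +y side, 66 mm from the nest's centre line, its upper edge 62 mm above the bench. Shows which side the gold edge goes. Origin: its hinge line's middle, 41 mm above the bench. Not to be operated.
- panel: Fixed LED inspection light panel: flat black frame 205 x 140 mm, white lit window 16 mm above the bench. Origin: bench level under its centre, x along its length. Two clear strips across it (at x -45 and +45 mm, 12 mm wide, 100 mm long in y) carry a module, its underside 22 mm above the bench. Place: over the centre, along x, within 12 mm.
- tray: Fixed black antistatic tray, 262 x 140 mm, rim 23 mm high. Origin: bench level under the centre of its large compartment (inside 174 x 132 mm); x along its length, small end compartment at +x. Two ribs across it (at x -45 and +45 mm, 12 mm wide) carry a module, its underside 10 mm above the bench; the floor is at 4 mm. Place: over the compartment's centre, along x, within 15 mm.
- pad: Empty parking rest, fixed: grey plate 200 x 130 mm, 6 mm thick, with two black rubber strips across it (at x -45 and +45 mm, 14 mm wide, 110 mm long in y) whose tops, 12 mm above the bench, carry a module. Origin: on the bench under its centre, x along its length.
- brush: Black antistatic bench brush, 143 mm long, up to 20 mm wide, 22 mm high, lying among the stations. Bystander: leave where it is. Origin: underside, near its middle, x towards the bristles.
- laptop_module: Small green laptop memory module, 68 x 30 mm, 4 mm thick, lying crosswise in the tray's end compartment, 127 mm from the tray's origin. Bystander: leave where it is. Origin: centre of its underside.

How it is judged (in metres and radians):
At the end, for the whole second after the job is handed in: Flat, released, still, along the station within 0.2 rad, height within 4 mm: spreader module in the tray within 15 mm of centre in x and y; standard module in the nest within 10 mm along, 12 across, gold edge to the clamp bar; low module on the light panel within 12 mm (x of spreader_module in the frame of tray between -0.015 and 0.015 m and y of spreader_module in the frame of tray between -0.015 and 0.015 m and z of spreader_module in the frame of tray between 0.006 and 0.014 m and angle between each of spreader_module, standard_module, low_module's own z axis and vertical below 0.08 rad and angle between the x axis of spreader_module and the x axis of tray, either way round below 0.2 rad and linear speed of each of spreader_module, standard_module, low_module below 0.02 m/s and angular speed of each of spreader_module, standard_module, low_module below 0.2 rad/s and contact force between the fingers and spreader_module below 0.05 N and x of standard_module in the frame of tester between -0.01 and 0.01 m and y of standard_module in the frame of tester between -0.012 and 0.012 m and z of standard_module in the frame of tester between 0.047 and 0.055 m and angle between the x axis of standard_module and the x axis of tester, either way round below 0.2 rad and contact force between the fingers and standard_module below 0.05 N and y of clamp_bar in the frame of standard_module above 0 m and x of low_module in the frame of panel between -0.012 and 0.012 m and y of low_module in the frame of panel between -0.012 and 0.012 m and z of low_module in the frame of panel between 0.018 and 0.026 m and angle between the x axis of low_module and the x axis of panel, either way round below 0.2 rad and contact force between the fingers and low_module below 0.05 N); the robot touches nothing.
It fails at once if a module is dropped (falls free faster than 0.7 m/s, some 25 mm) ((linear speed of spreader_module above 0.7 m/s and contact force between the fingers and spreader_module below 0.01 N) or (linear speed of standard_module above 0.7 m/s and contact force between the fingers and standard_module below 0.01 N) or (linear speed of low_module above 0.7 m/s and contact force between the fingers and low_module below 0.01 N)).
It fails at once if one module is laid on or pushed against another (contact force between spreader_module and standard_module above 0.3 N or contact force between any of spreader_module, standard_module and low_module above 0.3 N).
It fails at once if the brush is moved by more than 20 mm (distance of brush from where it was at the start of the episode above 0.02 m).
It fails at once if the laptop module is moved by more than 20 mm (distance of laptop_module from where it was at the start of the episode above 0.02 m).
It also fails if it takes over 109 s, if anything falls off the work surface, if the arm or the gripper's body presses on something with over 40 N, if the wrist force passes 120 N, or if a joint passes its speed limit or range.

## Working session

There is one attempt and no reset: what is moved stays moved. The work goes in short steps, Python scripts to look and compute and a tool call to move; the robot and the scene stay as the last step left them, time stands still between calls to the robot, and variables do not carry over. Pictures are saved under pics/ and viewed, at most 14 in all, crops included, and the job is handed in when it is done.

Besides the shell and the picture viewer there is one more tool, called after "Request:" as name(argument=value, ...), one argument or row to a line, values as JSON. servo_tool: Moves the arm, as the interface text tells. Its arguments: {"type":"object","properties":{"increments":{"type":"array","items":{"type":"array","items":{"type":"number"}}}},"required":["increments"]}

```bash
mkdir -p pics
cat > h.py <<'E'
import numpy as np, cv2
from scipy.spatial.transform import Rotation as R
from bench import arm
T=['spreader_module','standard_module','low_module','tester','clamp_bar','panel','tray','pad','brush','laptop_module']
def cam(name):
    s=arm.read_state(); im=arm.get_image(name)
    K=np.array([[im['fx'],0,im['cx']],[0,im['fy'],im['cy']],[0,0,1]])
    if 'hand_eye' in im:
        H=np.eye(4);H[:3,:3]=R.from_quat(s['ee_rot']).as_matrix();H[:3,3]=s['position']
        W=H@np.array(im['hand_eye']); Rc=W[:3,:3].T; t=-Rc@W[:3,3]
    else:
        Rc=cv2.Rodrigues(np.array(im['rvec'],float))[0]; t=np.array(im['tvec'],float).ravel()
    return im['color'],K,Rc,t
def onplane(uv,z,c):
    _,K,Rc,t=c; d=Rc.T@np.linalg.inv(K)@np.array([uv[0],uv[1],1.]); o=-Rc.T@t
    return o+d*(z-o[2])/d[2]
def proj(P,c):
    q=c[2]@np.asarray(P,float)+c[3]; q=c[1]@q; return q[:2]/q[2]
def tri(obs): # [(uv,cam)]
    A=np.zeros((3,3));b=np.zeros(3)
    for uv,c in obs:
        d=c[2].T@np.linalg.inv(c[1])@np.array([uv[0],uv[1],1.]);d/=np.linalg.norm(d);o=-c[2].T@c[3]
        M=np.eye(3)-np.outer(d,d);A+=M;b+=M@o
    return np.linalg.solve(A,b)
def save(c,n): cv2.imwrite('pics/'+n,cv2.cvtColor(c[0],cv2.COLOR_RGB2BGR))
E
python3 - <<'E'
from h import *
np.set_printoptions(precision=1,suppress=True)
cs={n:cam(n) for n in('scene','side')}
for n in cs: save(cs[n],n+'0.png')
for n in cs: print(n,'pos',-cs[n][2].T@cs[n][3])
for t in T:
    o=[]
    for n in cs:
        r=arm.spot_point(n,t)
        if r: o.append((r[0]['centre'],cs[n])); print(t,n,np.array(r[0]['centre']),round(r[0]['p'],2),end=' ')
    print(tri(o) if len(o)==2 else '')
print(arm.read_state())
c=cv2.vconcat([cv2.imread('pics/scene0.png')])
E
```

```text
scene pos [1075.7  463.3  932.9]
side pos [  72.3 -672.3  923.5]
spreader_module scene [221.6 178.4] 0.94 spreader_module side [319.  239.5] 0.66 [ 577.3 -152.    45.4]
standard_module scene [318.2 238.9] 0.92 standard_module side [259.9 186.5] 0.62 [560.3 135.5  29.2]
low_module scene [446.5 263.4] 0.77 low_module side [182.3 161.8] 0.46 [415.9 394.1  18.4]
tester scene [226.4 191.8] 0.88 tester side [320.4 246.5] 0.71 [ 583.5 -144.2    3. ]
clamp_bar scene [445.6 263.4] 0.56 clamp_bar side [309.2 220.8] 0.87 [553.5 200.2 -12.5]
panel scene [320.5 245.8] 0.63 panel side [260.5 196.9] 0.93 [554.2 134.3 -10.7]
tray scene [442.3 273. ] 0.95 tray side [180.6 164.6] 0.62 [418.6 402.5  -6. ]
pad scene [204.5 120.9] 0.82 pad side [334.4 340.3] 0.69 [ 434.9 -381.6    7.1]
brush scene [284.6 198.9] 0.78 brush side [267.4 231.5] 0.85 [496.1 -14.   -2. ]
laptop_module scene [406.1 304.7] 0.8 
{'clock': 1.1, 'joints': array([ 1.4,  0.4,  0. , -0. , -1.2, -0.3]), 'joint_vel': array([-0.,  0.,  0., -0.,  0., -0.]), 'joint_efforts': array([  0. , -39.2,  18.9,   4.2,  -0. ,   0. ]), 'position': array([236.3, 578.6, 207.1]), 'ee_rot': array([ 1. , -0.2, -0. , -0. ]), 'contact_force': array([-0.5, -0.5,  0.6]), 'wrist_torque': array([-0.,  0., -0.]), 'grasp_force': 0.0, 'gripper_width': 85.21884183354304}
```

View pics/scene0.png

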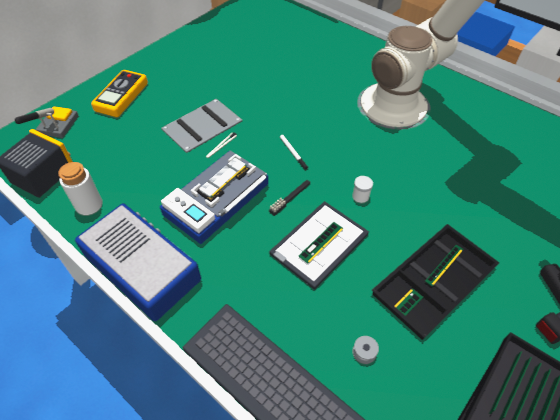

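View pics/side0.png

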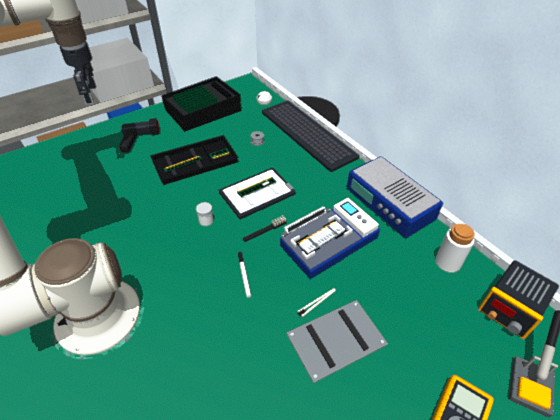

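The scene shows the tester at (225,190), panel at (320,245), tray at (440,270), pad at (203,120) and brush at (290,197). The clamp bar is on the tester's lower-right long side. The side view agrees. Next I'll look closer with the wrist camera.

```bash
cat >> h.py <<'E'
def pose():
    s=arm.read_state(); return np.array(s['position']),R.from_quat(s['ee_rot']),s
def go(P,yaw):
    """increments to a tool-down pose, tool x at world yaw (mod pi nearest)"""
    p,r,s=pose(); cur=r.as_matrix(); cy=np.arctan2(cur[1,0],cur[0,0])
    while yaw-cy>np.pi/2: yaw-=np.pi
    while yaw-cy<-np.pi/2: yaw+=np.pi
    x=np.array([np.cos(yaw),np.sin(yaw),0]); z=np.array([0,0,-1.])
    G=np.c_[x,np.cross(z,x),z]
    d=r.inv().apply(np.array(P)-p)/1000; a=(r.inv()*R.from_matrix(G)).as_rotvec(degrees=True)
    print('inc',np.round(d,4),np.round(a,2),'j6',round(float(s['joints'][5]),2),'t',s['clock'])
E
python3 - <<'E'
from h import *
np.set_printoptions(precision=3,suppress=True)
c=cam('wrist');save(c,'w0.png')
print(R.from_quat(pose()[2]['ee_rot']).as_matrix()); print(arm.get_image('wrist')['hand_eye'],c[1])
for t in T: print(t,[(r['centre'],round(r['p'],2)) for r in arm.spot_point('wrist',t)[:1]])
go([400,400,330],0)
E
```

```text
[[ 0.926 -0.378 -0.   ]
 [-0.378 -0.926  0.   ]
 [-0.    -0.    -1.   ]]
[[   0.      -0.953   -0.303   78.257]
 [   1.       0.       0.001    0.213]
 [  -0.      -0.303    0.953 -166.773]
 [   0.       0.       0.       1.   ]] [[315.355   0.    281.26 ]
 [  0.    315.355 210.781]
 [  0.      0.      1.   ]]
spreader_module []
standard_module []
low_module []
tester []
clamp_bar []
panel []
tray []
pad []
brush []
laptop_module []
inc [ 0.219  0.103 -0.123] [ -0.     0.   -22.22] j6 -0.26 t 1.7
```

View pics/w0.png

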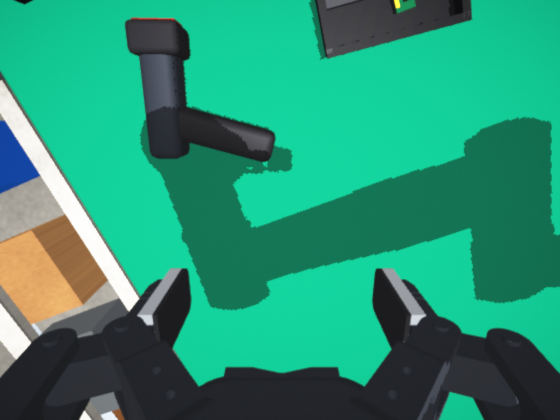

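The wrist view shows the tray's edge at the top (390,20), with the fingers at the bottom. Now moving over the tray.

Request:
servo_tool(
  increments=[
    [1,0.05,0.03,-0.02,0,0,-8],
    [1,0.1,0.06,-0.04,0,0,-16],
    [1,0.15,0.09,-0.05,0,0,-22],
    [1,0.2,0.1,-0.06,0,0,-22],
    [1,0.2,0.1,-0.06,0,0,-22],
    [1,0.2,0.1,-0.06,0,0,-22],
  ],
)

```text
clock: 2.45
position: [383.6, 410.2, 267.0]
ee_rot: [1.0, -0.002, -0.0, -0.0]
contact_force: [-0.1, 0.3, 0.3]
gripper_width: 85.5
grasp_force: 0.0
```

Run:
```python
from h import *
np.set_printoptions(precision=1,suppress=True)
c=cam('wrist');save(c,'w1.png'); print(pose()[0])
for t in ['tray','low_module','laptop_module']:
  r=arm.spot_point('wrist',t)
  b=arm.look_for('wrist',t)
  if r: print(t,np.array(r[0]['centre']),r[0]['p'],onplane(r[0]['centre'],12,c), b[:1])
```

```text
[383.2 410.6 266.7]
tray [286.8 136.9] 0.91 [428.8 402.2  12. ] [{'box': [301.1, 110.5, 149.2, 219.3], 'p': 0.9}]
low_module [291.3 144.2] 0.83 [419.4 396.2  12. ] [{'box': [291.8, 143.5, 18.3, 102.8], 'p': 0.65}]
laptop_module [305.3  33.9] 0.89 [548.5 380.3  12. ] [{'box': [305.6, 33.5, 31.0, 67.1], 'p': 0.79}]
```

View pics/w1.png

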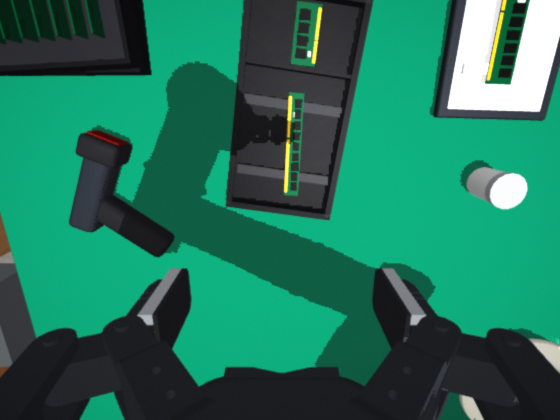

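The low module is at (292,144) in the tray, with its gold edge on the left (+y). I'll take a second, slightly higher view for triangulation and outline fits.

Request:
servo_tool(
  increments=[
    [1,-0.03,0,-0.03,0,0,0],
    [1,-0.04,0,-0.06,0,0,0],
    [1,-0.04,0,-0.06,0,0,0],
    [1,-0.04,0,-0.06,0,0,0],
  ],
)

```text
clock: 3.3
position: [343.2, 410.5, 326.4]
ee_rot: [1.0, -0.002, -0.0, 0.0]
contact_force: [-0.5, 0.4, 0.1]
gripper_width: 85.5
grasp_force: 0.0
```

```bash
cat >> h.py <<'E'
def rect(mask,z,c,center):
    """minAreaRect in world plane z of the blob of mask nearest pixel center"""
    n,l,st,ce=cv2.connectedComponentsWithStats(mask.astype(np.uint8),connectivity=8)
    k=[i for i in range(1,n) if st[i,4]>60]
    d=[np.min(np.hypot(*(np.argwhere(l==i)[:,::-1]-np.array(center)).T)) for i in k]
    i=k[int(np.argmin(d))]; pts=np.argwhere(l==i)[:,::-1]
    W=np.array([onplane(q,z,c)[:2] for q in pts],np.float32)
    (x,y),(w,h),a=cv2.minAreaRect(W)
    if w<h: w,h,a=h,w,a+90
    a=(a+90)%180-90
    print('rect z',z,'ctr',round(x,1),round(y,1),'size',round(w,1),round(h,1),'yaw',round(a,1),'px',pts.min(0),pts.max(0)); return x,y,a
def spot(c,things,cn='wrist',z=0):
    o={}
    for t in things:
        r=arm.spot_point(cn,t)
        if r: o[t]=r[0]['centre']; print(t,np.round(r[0]['centre'],1),round(r[0]['p'],2),np.round(onplane(o[t],z,c),1))
    return o
E
python3 - <<'E'
from h import *
np.set_printoptions(precision=1,suppress=True)
c=cam('wrist');save(c,'w2.png'); print(pose()[0])
o=spot(c,['tray','low_module','laptop_module','panel','standard_module'],z=12)
old={'tray':(286.8,136.9),'low_module':(291.3,144.2),'laptop_module':(305.3,33.9)}
# pose of view 1 rebuilt
c1=list(c); dp=np.array([383.2,410.6,266.7])-pose()[0]; c1[3]=c[3]-c[2]@dp
for t in old:
    if t in o: print('tri',t,tri([(o[t],c),(old[t],c1)]))
hsv=cv2.cvtColor(c[0],cv2.COLOR_RGB2HSV)
H,S,V=cv2.split(hsv)
for z in(15,):
  m=(V>55)&(S>130); m=cv2.morphologyEx(m.astype(np.uint8),cv2.MORPH_CLOSE,np.ones((5,5)))
  rect(m,z,c,o['low_module'])
u=o['tray']; 
m=(V<95); rect(m,23,c,(u[0]+15,u[1]))
print(hsv[int(u[1])-3:int(u[1])+4,int(u[0])-25:int(u[0])+25:3][3])
E
```

```text
[343.3 410.3 325.9]
tray [286.5 107.3] 0.74 [425.5 401.7  12. ]
low_module [288.5 112.7] 0.86 [418.  398.8  12. ]
laptop_module [302.6  10.8] 0.95 [547.6 380.5  12. ]
panel [478.4   4.2] 0.56 [554.5 147.7  12. ]
tri tray [425.7 401.7 -13.6]
tri low_module [418.1 397.7  10.8]
tri laptop_module [546.8 380.8  14.8]
rect z 15 ctr 417.0 394.7 size 131.9 21.0 yaw -2.7 px [283  64] [301 159]
rect z 23 ctr 447.9 398.3 size 241.2 142.8 yaw -8.5 px [231   0] [358 180]
[[120  20  78]
 [120  16  80]
 [114  16  80]
 [120  14  56]
 [125  19  80]
 [114  16  82]
 [120  16  82]
 [114  15  84]
 [ 24 132 120]
 [ 30 134 255]
 [ 75 165 165]
 [ 78  83  98]
 [ 75 112 112]
 [ 81  28  90]
 [130   9  86]
 [110   9  86]
 [120   6  86]]
```

View pics/w2.png

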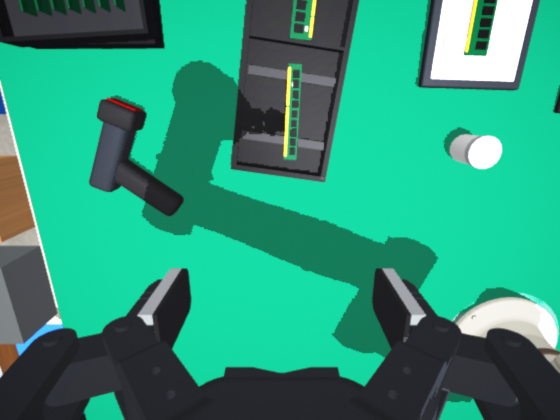

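The low module is at (417,395), yaw −2.7°, and its size checks out. The tray origin is about (423,400), yaw −8.5°. Hovering above the module with the fingers half open.

```bash
python3 -c "
from h import *
go([417.5,395.5,60],np.radians(-2.7))"
```

```text
inc [0.074  0.0141 0.2663] [0.08 0.03 2.46] j6 0.39 t 3.6
```

Request:
servo_tool(
  increments=[
    [0.55,0.02,0.004,0.06,0,0,1],
    [0.55,0.05,0.01,0.12,0,0,2.5],
    [0.55,0.074,0.014,0.18,0,0,2.5],
    [0.55,0.074,0.014,0.22,0,0,2.5],
    [0.55,0.074,0.014,0.24,0,0,2.5],
    [0.55,0.074,0.014,0.24,0,0,2.5],
    [0.55,0.074,0.014,0.24,0,0,2.5],
  ],
)

```text
clock: 4.47
position: [418.2, 397.0, 88.2]
ee_rot: [1.0, -0.024, 0.001, -0.001]
contact_force: [0.3, -0.5, 0.6]
gripper_width: 46.9
grasp_force: 0.0
```

Run:
```python
from h import *
c=cam('wrist');save(c,'w3.png'); print(pose()[0])
o=spot(c,['tray','low_module'],z=13)
H,S,V=cv2.split(cv2.cvtColor(c[0],cv2.COLOR_RGB2HSV))
m=(V>55)&(S>130); m=cv2.morphologyEx(m.astype(np.uint8),cv2.MORPH_CLOSE,np.ones((7,7)))
for z in(10,15): rect(m,z,c,o.get('low_module',(281,180)))
go([417.5,395.5,7],np.radians(-2.7))
```

```text
[418.25218841 397.19673067  88.62541408]
tray [275.  202.1] 0.79 [427.  401.1  13. ]
low_module [282.9 212.4] 0.77 [418.1 395.2  13. ]
rect z 10 ctr 416.3 394.1 size 134.9 20.1 yaw -2.8 px [272 128] [297 286]
rect z 15 ctr 418.0 394.1 size 132.2 19.7 yaw -2.8 px [272 128] [297 286]
inc [-0.0006  0.0018  0.0816] [-0.15 -0.09 -0.  ] j6 0.48 t 4.625
```

View pics/w3.png

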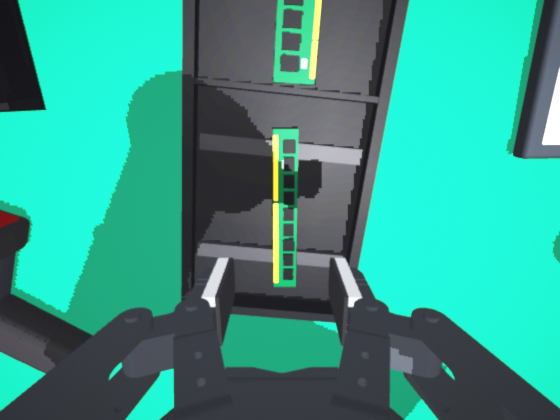

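The module lies along the tool axis, between the fingers (centre (283,208)). Descending and closing.

Request:
servo_tool(
  increments=[
    [0.55,0,0.003,0.04,0,0,0],
    [0.55,0,0.003,0.07,0,0,0],
    [0.55,0,0.003,0.081,0,0,0],
    [0.55,0,0.003,0.081,0,0,0],
    [0.55,0,0.003,0.081,0,0,0],
    [0,0,0.003,0.081,0,0,0],
    [0,0,0.003,0.081,0,0,0],
    [0,0,0.003,0.081,0,0,0],
    [0,0,0.003,0.081,0,0,0],
    [0,0,0.003,0.05,0,0,0],
    [0,0,0.003,0.02,0,0,0],
    [0,0,0.003,0.02,0,0,0],
  ],
)

```text
clock: 6.12
position: [418.6, 394.9, 69.7]
ee_rot: [1.0, -0.023, 0.002, -0.002]
contact_force: [-0.4, 0.4, 0.5]
gripper_width: 0.0
grasp_force: 0.0
```

Width 0 means the grasp missed. I'll check the picture.

Run:
```python
from h import *
c=cam('wrist');save(c,'w4.png'); print(pose()[0])
o=spot(c,['tray','low_module'],z=13)
H,S,V=cv2.split(cv2.cvtColor(c[0],cv2.COLOR_RGB2HSV))
m=(V>55)&(S>130); m=cv2.morphologyEx(m.astype(np.uint8),cv2.MORPH_CLOSE,np.ones((7,7)))
for z in(10,15): rect(m,z,c,o.get('low_module',(281,200)))
```

```text
[417.69935425 393.78392539  68.09074725]
tray [271.8 207.3] 0.55 [428.8 401.1  13. ]
low_module [280.8 217.9] 0.91 [420.2 394.8  13. ]
rect z 10 ctr 435.8 393.1 size 95.0 19.9 yaw -3.0 px [269 131] [296 255]
rect z 15 ctr 437.1 393.0 size 92.9 19.5 yaw -3.0 px [269 131] [296 255]
```

View pics/w4.png

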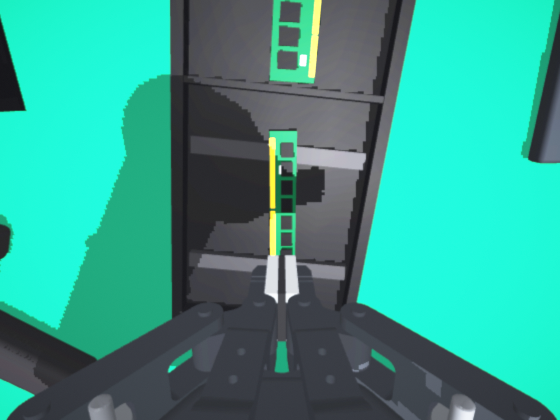

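The module hasn't moved; the fingers probably closed after the lift began. I'll retry in separate steps.

Request:
servo_tool(
  increments=[
    [0.55,0,0,0,0,0,0],
    [0.55,0,0,0,0,0,0],
    [0.55,0,0,0,0,0,0],
    [0.55,0,0,0.03,0,0,0],
    [0.55,0,0,0.05,0,0,0],
    [0.55,0,0,0.061,0,0,0],
    [0.55,0,0,0.061,0,0,0],
    [0.55,0,0,0.061,0,0,0],
    [0.55,0,0,0.061,0,0,0],
  ],
)

```text
clock: 7.4
position: [417.8, 393.8, 7.0]
ee_rot: [1.0, -0.024, 0.0, -0.001]
contact_force: [0.6, 1.5, 0.7]
gripper_width: 47.1
grasp_force: 0.0
```

Request:
servo_tool(
  increments=[
    [0,0,0,0,0,0,0],
    [0,0,0,0,0,0,0],
    [0,0,0,0,0,0,0],
    [0,0,0,0,0,0,0],
    [0,0,0,0,0,0,0],
    [0,0,0,0,0,0,0],
  ],
)

```text
clock: 8.15
position: [417.4, 393.2, 6.1]
ee_rot: [1.0, -0.024, -0.0, 0.0]
contact_force: [-0.6, -0.4, -0.1]
gripper_width: -0.2
grasp_force: 0.0
```

Run:
```python
from h import *
c=cam('wrist');save(c,'w5.png'); print(pose()[0])
o=spot(c,['tray','low_module'],z=13)
```

```text
[417.45129309 393.24410409   6.09340201]
tray [266.4 238.3] 0.65 [429.3 400.2  13. ]
low_module [276.6 256.7] 0.75 [418.  395.2  13. ]
```

View pics/w5.png

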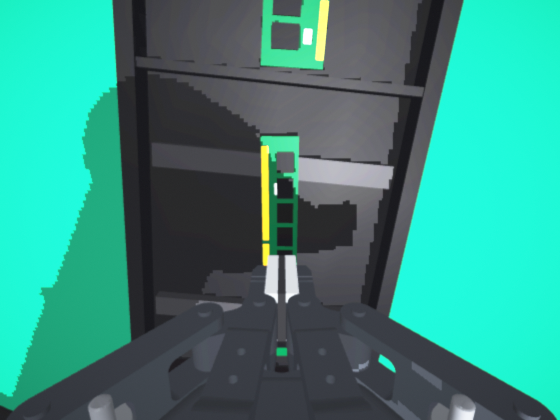

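Run:
```python
from h import *
np.set_printoptions(precision=1,suppress=True)
c=cam('wrist')
P={'w2':[343.3,410.3,325.9],'w3':[418.25,397.2,88.6],'w4':[417.7,393.8,68.1],'w5':[417.45,393.2,6.1]}
p0,r0,_=pose()
he=np.array(arm.get_image('wrist')['hand_eye'])
def mk(p,yaw):
    x=np.array([np.cos(yaw),np.sin(yaw),0]);z=np.array([0,0,-1.]);G=np.c_[x,np.cross(z,x),z]
    H=np.eye(4);H[:3,:3]=G;H[:3,3]=p;W=H@he;return (None,c[1],W[:3,:3].T,-W[:3,:3].T@W[:3,3])
obs={}
for n in P:
    im=cv2.imread(f'pics/{n}.png');H,S,V=cv2.split(cv2.cvtColor(im,cv2.COLOR_BGR2HSV))
    m=((V>55)&(S>130)).astype(np.uint8);m=cv2.morphologyEx(m,cv2.MORPH_CLOSE,np.ones((5,5)))
    k,l,st,ce=cv2.connectedComponentsWithStats(m)
    seed={'w2':(290,110),'w3':(276,180),'w4':(272,180),'w5':(265,190)}[n]
    i=l[seed[1]-2:seed[1]+3,seed[0]-3:seed[0]+4].max(); ys,xs=np.where(l==i); t=ys.min()
    e=xs[ys<=t+2]; obs[n]=[(e.min(),t),(e.max(),t)]; print(n,obs[n],ys.max())
cs={n:mk(P[n],-0.004 if n=='w2' else -0.047) for n in P}
for j in (0,1):
    print(tri([(obs[n][j],cs[n]) for n in P]), tri([(obs[n][j],cs[n]) for n in('w3','w5')]))
print('TCP px',proj(p0,cs['w5']))
```

```text
w2 [(np.int64(288), np.int64(64)), (np.int64(301), np.int64(64))] 159
w3 [(np.int64(273), np.int64(128)), (np.int64(297), np.int64(128))] 286
w4 [(np.int64(269), np.int64(131)), (np.int64(296), np.int64(131))] 255
w5 [(np.int64(260), np.int64(136)), (np.int64(298), np.int64(136))] 265
[483.5 399.6  10.3] [484.6 399.4  22.1]
[482.9 381.3  13.8] [484.1 382.2  25.9]
TCP px [280.1 252.2]
```

```bash
python3 -c "
import cv2
a=cv2.imread('pics/w5.png')[110:350,180:380]; cv2.imwrite('pics/w5c.png',cv2.resize(a,None,fx=2.5,fy=2.5,interpolation=0)[:600])"
```

```text
(no output)
```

View pics/w5c.png

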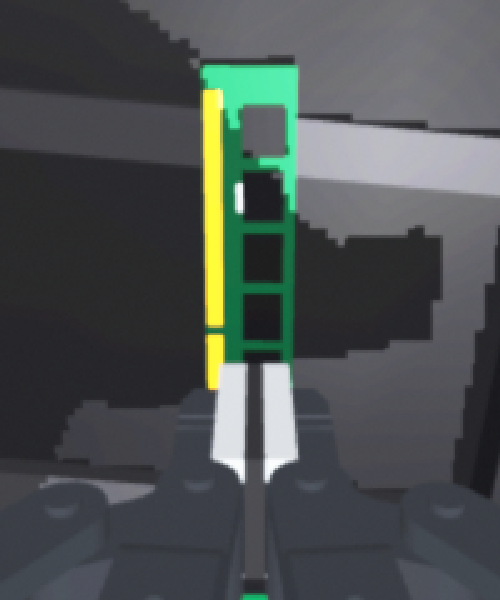

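The module hasn't moved, but the closed tips seem to be above it. I'll check the true tip height from the fixed cameras, marking where the TCP should appear.

Run:
```python
from h import *
print(arm.grasp_offset, arm.read_state()['joints'], pose()[0])
o=[]
for n in('scene','side'):
    c=cam(n); p=pose()[0]; q=proj(p,c); q20=proj(p+[0,0,20],c); print(n,q,q20,proj([418,394,15],c))
    im=cv2.cvtColor(c[0],cv2.COLOR_RGB2BGR); u,v=q.astype(int)
    a=cv2.resize(im[v-35:v+25,u-30:u+30],None,fx=6.6,fy=6.6,interpolation=cv2.INTER_NEAREST)
    s=6.6
    for P,col in((q,(0,0,255)),(q20,(255,0,255))): 
        x=(P[0]-u+30+.5)*s;y=(P[1]-v+35+.5)*s; cv2.line(a,(int(x)+15,int(y)),(int(x)+60,int(y)),col,1)
    o.append(a)
cv2.imwrite('pics/tip.png',cv2.hconcat(o))
```

```text
18.700000000000003 [ 1.03791183e+00  5.18333295e-01 -3.54986575e-01  1.24722953e-05
 -6.97527057e-01  4.85426463e-01] [417.44808439 393.22143991   6.10434569]
scene [443.84222596 266.54424164] [446.32256051 262.02098694] [445.10793043 264.8927181 ]
side [183.12058597 164.41408598] [182.17767096 159.88337308] [182.75875132 162.22994732]
```

View pics/tip.png

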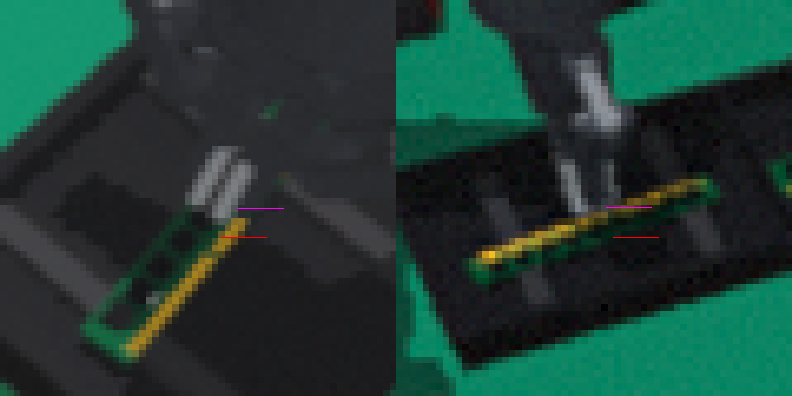

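The tips sit at least 10 mm above the reported TCP height: both views put the pad ends around z≈18–22 mm. I'll reopen, go 8 mm lower while watching the force, and close.

Request:
servo_tool(
  increments=[
    [0.55,0,0,0,0,0,0],
    [0.55,0,0,0,0,0,0],
    [0.55,0,0,0,0,0,0],
    [0.55,0,0,0.002,0,0,0],
    [0.55,0,0,0.004,0,0,0],
    [0.55,0,0,0.006,0,0,0],
    [0.55,0,0,0.008,0,0,0],
    [0.55,0,0,0.008,0,0,0],
    [0.55,0,0,0.008,0,0,0],
  ],
)

```text
clock: 9.62
position: [417.5, 393.2, -1.9]
ee_rot: [1.0, -0.024, 0.0, 0.0]
contact_force: [0.7, 0.2, -0.3]
gripper_width: 46.9
grasp_force: 0.0
```

Request:
servo_tool(
  increments=[
    [0,0,0,0,0,0,0],
    [0,0,0,0,0,0,0],
    [0,0,0,0,0,0,0],
    [0,0,0,0,0,0,0],
    [0,0,0,0,0,0,0],
    [0,0,0,0,0,0,0],
  ],
)

```text
clock: 10.38
position: [417.4, 393.2, -1.9]
ee_rot: [1.0, -0.024, -0.0, 0.0]
contact_force: [-1.0, -0.5, 0.2]
gripper_width: 0.3
grasp_force: 0.0
```

No contact again. I'll go another 6 mm lower.

Request:
servo_tool(
  increments=[
    [0.55,0,0,0,0,0,0],
    [0.55,0,0,0,0,0,0],
    [0.55,0,0,0,0,0,0],
    [0.55,0,0,0.002,0,0,0],
    [0.55,0,0,0.004,0,0,0],
    [0.55,0,0,0.006,0,0,0],
    [0.55,0,0,0.006,0,0,0],
    [0.55,0,0,0.006,0,0,0],
  ],
)

```text
clock: 11.38
position: [417.5, 393.3, -7.9]
ee_rot: [1.0, -0.024, 0.0, 0.0]
contact_force: [-0.5, 0.4, -0.5]
gripper_width: 47.2
grasp_force: 0.0
```

Request:
servo_tool(
  increments=[
    [0,0,0,0,0,0,0],
    [0,0,0,0,0,0,0],
    [0,0,0,0,0,0,0],
    [0,0,0,0,0,0,0],
    [0,0,0,0,0,0,0],
    [0,0,0,0,0,0,0],
  ],
)

```text
clock: 12.12
position: [417.4, 393.2, -7.9]
ee_rot: [1.0, -0.024, 0.0, -0.0]
contact_force: [0.4, 0.2, -0.5]
gripper_width: 0.0
grasp_force: 0.0
```

Run:
```python
from h import *
o=[]
for n in('scene','side'):
    c=cam(n); p=pose()[0]; P=[proj([p[0],p[1],z],c) for z in(5,15,25)]; print(n,P)
    im=cv2.cvtColor(c[0],cv2.COLOR_RGB2BGR); u,v=P[0].astype(int); s=10
    a=cv2.resize(im[v-25:v+15,u-20:u+20],None,fx=s,fy=s,interpolation=cv2.INTER_NEAREST)
    for q,col in zip(P,((0,0,255),(255,0,255),(255,255,0))):
        x=(q[0]-u+20+.5)*s;y=(q[1]-v+25+.5)*s; cv2.line(a,(int(x)+25,int(y)),(int(x)+70,int(y)),col,1);cv2.circle(a,(int(x),int(y)),3,col,-1)
    o.append(a)
a=cv2.hconcat(o); c=cam('wrist')
cc=o and spot(c,['low_module'],z=13)
w=cv2.cvtColor(c[0],cv2.COLOR_RGB2BGR)[220:320,160:400]
w=cv2.resize(w,(480,200),interpolation=cv2.INTER_NEAREST); a=cv2.vconcat([a,cv2.copyMakeBorder(w,0,0,0,320,0)])
cv2.imwrite('pics/tip2.png',a)
```

```text
scene [array([443.70489125, 266.7895875 ]), array([444.93370419, 264.54862821]), array([446.18105961, 262.27385343])]
side [array([183.17930641, 164.65861633]), array([182.71081063, 162.40729997]), array([182.23753273, 160.13300353])]
low_module [278.5 265.9] 0.77 [419.5 394.   13. ]
```

View pics/tip2.png

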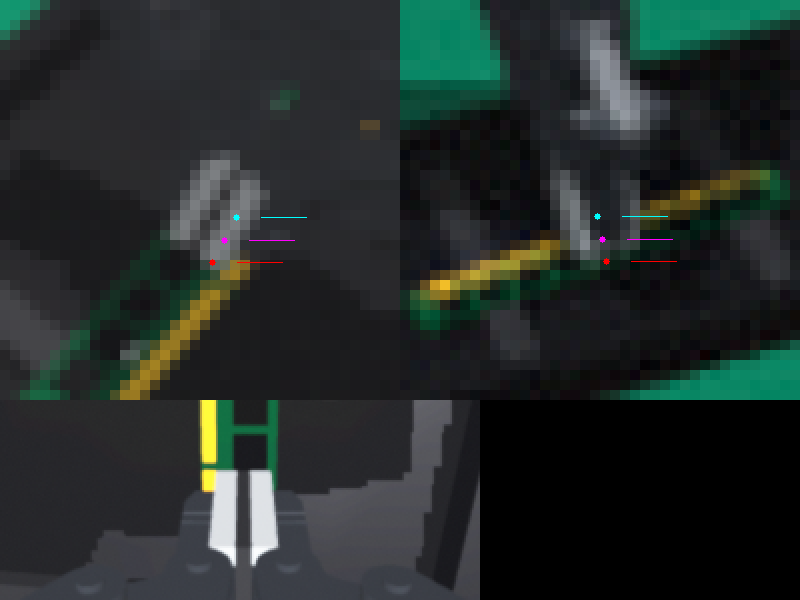

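In the side view the tips now just overlap the module's top, so they are still slightly too high. I'll go 6 mm lower again with force checks.

Request:
servo_tool(
  increments=[
    [0.55,0,0,0,0,0,0],
    [0.55,0,0,0,0,0,0],
    [0.55,0,0,0,0,0,0],
    [0.55,0,0,0.002,0,0,0],
    [0.55,0,0,0.004,0,0,0],
    [0.55,0,0,0.006,0,0,0],
    [0.55,0,0,0.006,0,0,0],
    [0.55,0,0,0.006,0,0,0],
  ],
)

```text
clock: 13.32
position: [417.5, 393.3, -13.9]
ee_rot: [1.0, -0.024, 0.0, -0.0]
contact_force: [0.8, -0.9, 0.4]
gripper_width: 47.2
grasp_force: 0.0
```

Request:
servo_tool(
  increments=[
    [0,0,0,0,0,0,0],
    [0,0,0,0,0,0,0],
    [0,0,0,0,0,0,0],
    [0,0,0,0,0,0,0],
    [0,0,0,0,0,0,0],
    [0,0,0,0,0,0,0],
  ],
)

```text
clock: 14.08
position: [417.6, 393.4, -13.5]
ee_rot: [1.0, -0.024, 0.0, -0.0]
contact_force: [-1.7, -0.7, 4.5]
gripper_width: 16.6
grasp_force: 59.1
```

Gripped: width 16.6 mm, force 59 N. Lifting.

Request:
servo_tool(
  increments=[
    [0,0,0,-0.005,0,0,0],
    [0,0,0,-0.015,0,0,0],
    [0,0,0,-0.03,0,0,0],
    [0,0,0,-0.05,0,0,0],
    [0,0,0,-0.08,0,0,0],
    [0,0,0,-0.08,0,0,0],
    [0,0,0,-0.08,0,0,0],
  ],
)

```text
clock: 14.95
position: [417.2, 393.0, 66.3]
ee_rot: [1.0, -0.024, -0.0, -0.0]
contact_force: [0.5, -0.3, -0.8]
gripper_width: 16.0
grasp_force: 58.6
```

Run:
```python
from h import *
o=[]
for n in('scene','side'):
    c=cam(n); p=pose()[0]; P=[proj([p[0],p[1],p[2]+z],c) for z in(10,20,30)]; 
    im=cv2.cvtColor(c[0],cv2.COLOR_RGB2BGR); u,v=P[0].astype(int); s=7
    a=cv2.resize(im[v-28:v+28,u-28:u+28],None,fx=s,fy=s,interpolation=cv2.INTER_NEAREST)
    for q,col in zip(P,((0,0,255),(255,0,255),(255,255,0))):
        x=(q[0]-u+28+.5)*s;y=(q[1]-v+28+.5)*s; cv2.circle(a,(int(x),int(y)),3,col,-1)
    o.append(a)
a=cv2.hconcat(o); c=cam('wrist')
for n in ('scene','side'): spot(cam(n),['low_module'],n,z=90)
w=cv2.cvtColor(c[0],cv2.COLOR_RGB2BGR)[200:300,100:500]
w=cv2.resize(w,(784,196),interpolation=cv2.INTER_NEAREST); a=cv2.vconcat([a,w])
cv2.imwrite('pics/lift.png',a); print(pose()[0],pose()[2]['gripper_width'],pose()[2]['contact_force'],pose()[2]['grasp_force'])
```

```text
low_module [454.3 244.3] 0.57 [412.7 389.7  90. ]
low_module [178.2 145.1] 0.45 [414.4 393.2  90. ]
[417.30062584 392.98426098  65.533073  ] 16.41856350789704 [-0.21337725  0.46075005 -0.53675793] 58.644726276397705
```

View pics/lift.png

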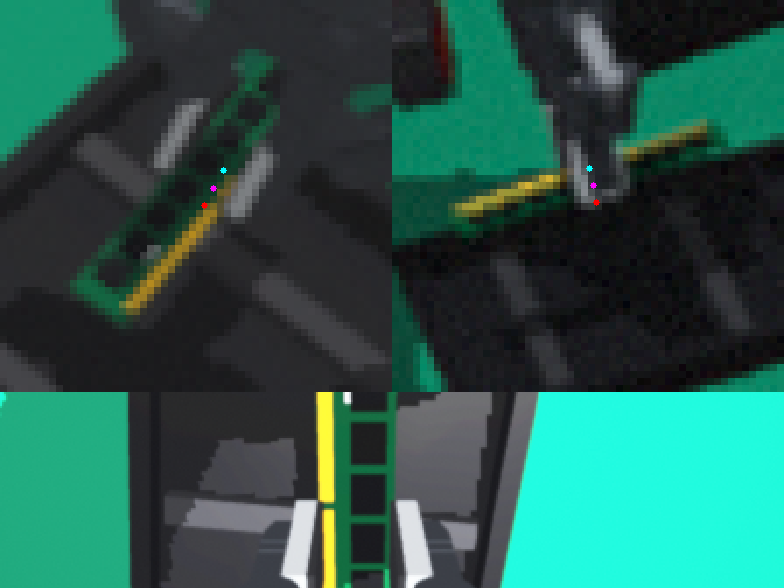

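The module is held level, and its underside rode about 23.5 mm above the reported TCP. Next I'll locate the pad from the fixed cameras.

Run:
```python
from h import *
for n,ctr in(('scene',(204,122)),('side',(335,342))):
    c=cam(n); o=spot(c,['pad'],n,z=6)
    lab=cv2.cvtColor(c[0],cv2.COLOR_RGB2LAB); ctr=o.get('pad',ctr)
    H,S,V=cv2.split(cv2.cvtColor(c[0],cv2.COLOR_RGB2HSV))
    m=(S<70).astype(np.uint8); m=cv2.morphologyEx(m,cv2.MORPH_OPEN,np.ones((3,3))); rect(m,6,c,ctr)
go([430,-385,180],np.radians(0)); print(pose()[2]['joints'])
```

```text
pad [201.9 121.4] 0.87 [ 439.7 -385.8    6. ]
rect z 6 ctr 447.4 -379.0 size 201.1 133.0 yaw -8.0 px [162  99] [240 151]
pad [334.1 342.4] 0.86 [ 432.5 -385.7    6. ]
rect z 6 ctr 443.7 -379.9 size 199.9 130.1 yaw -7.9 px [287 301] [386 381]
inc [ 0.0495  0.7768 -0.1139] [ 0.02  0.01 -2.72] j6 0.49 t 15.5
[ 1.03791110e+00  4.37585540e-01 -3.02462924e-01 -3.15125006e-05
 -8.31071165e-01  4.85402457e-01]
```

The pad fit matches 200×130 mm: centre (445.5,−379.5), yaw −8°.

```bash
python3 -c "
from h import *
go([445.5,-379.5,165],np.radians(-8))"
```

```text
inc [ 0.0647  0.7705 -0.0989] [0.02 0.01 5.28] j6 0.49 t 15.5
```

Request:
servo_tool(
  increments=[
    [0,0,0,-0.05,0,0,0],
    [0,0.002,0.02,-0.1,0,0,0],
    [0,0.006,0.07,-0.1,0,0,0],
    [0,0.01,0.13,-0.1,0,0,1],
    [0,0.015,0.19,-0.1,0,0,1],
    [0,0.02,0.25,-0.1,0,0,2],
    [0,0.025,0.31,-0.1,0,0,2],
    [0,0.03,0.37,-0.1,0,0,3],
    [0,0.035,0.43,-0.1,0,0,3],
    [0,0.04,0.49,-0.1,0,0,4],
    [0,0.045,0.55,-0.1,0,0,4],
    [0,0.05,0.6,-0.1,0,0,5],
  ],
)

```text
clock: 17.0
position: [438.7, -210.7, 166.4]
ee_rot: [0.998, -0.068, 0.0, 0.0]
contact_force: [1.3, 0.3, -0.5]
gripper_width: 16.2
grasp_force: 58.8
```

```bash
python3 -c "
from h import *
print(pose()[2]['joints'],pose()[2]['gripper_width'])
go([445.5,-379.5,165],np.radians(-8))"
```

```text
[-1.13042549e-01  1.85617821e-01 -3.84183813e-01  7.85330191e-05
 -1.00027525e+00  1.54771423e+00] 16.225683822396316
inc [0.0297 0.1664 0.0014] [ 0.   -0.04  0.2 ] j6 1.55 t 17.0
```

Request:
servo_tool(
  increments=[
    [0,0.01,0.06,0,0,0,0],
    [0,0.02,0.12,0,0,0,0],
    [0,0.03,0.166,0.01,0,0,0],
    [0,0.03,0.166,0.06,0,0,0],
    [0,0.03,0.166,0.11,0,0,0],
    [0,0.03,0.166,0.14,0,0,0],
    [0,0.03,0.166,0.15,0,0,0],
    [0,0.03,0.166,0.15,0,0,0],
    [0,0.03,0.166,0.15,0,0,0],
  ],
)

```text
clock: 18.12
position: [447.6, -377.6, 17.8]
ee_rot: [0.998, -0.067, 0.001, 0.001]
contact_force: [0.4, -0.2, -0.5]
gripper_width: 16.8
grasp_force: 58.8
```

Run:
```python
from h import *
np.set_printoptions(precision=1,suppress=True)
o=[]
for n in('scene','side'):
    c=cam(n); r=arm.spot_point(n,'low_module'); 
    if r: o.append((r[0]['centre'],c)); print(n,r[0])
if len(o)==2: print(tri(o))
c=cam('wrist'); spot(c,['pad','low_module'],z=25)
go([445.5,-379.5,-10],np.radians(-8))
```

```text
scene {'centre': [201.3, 111.7], 'p': 0.63}
side {'centre': [221.9, 153.3], 'p': 0.69}
[501.8 -70.9 315.2]
low_module [281.3 270.4] 0.55 [ 439.4 -376.7   25. ]
inc [-0.  0.  0.] [ 0.  -0.1  0.3] j6 1.86 t 18.475
```

Request:
servo_tool(
  increments=[
    [0,-0.001,0.002,0.008,0,0,0],
    [0,-0.001,0.002,0.016,0,0,0],
    [0,-0.001,0.002,0.021,0,0,0],
    [0,-0.001,0.002,0.024,0,0,0],
    [0,-0.001,0.002,0.025,0,0,0],
    [0,-0.001,0.002,0.026,0,0,0],
    [0,-0.001,0.002,0.026,0,0,0],
  ],
)

```text
clock: 19.35
position: [445.2, -378.8, -9.7]
ee_rot: [0.998, -0.067, 0.0, 0.0]
contact_force: [-0.3, 0.2, 0.3]
gripper_width: 16.2
grasp_force: 58.8
```

Request:
servo_tool(
  increments=[
    [0,0,0,0.001,0,0,0],
    [0,0,0,0.0015,0,0,0],
    [0,0,0,0.002,0,0,0],
    [0,0,0,0.002,0,0,0],
  ],
)

```text
clock: 19.85
position: [445.1, -378.8, -11.5]
ee_rot: [0.998, -0.067, 0.0, 0.0]
contact_force: [-1.3, 0.9, 4.1]
gripper_width: 16.3
grasp_force: 59.2
```

Contact (4 N), so the module is on the pad. Releasing and rising.

Request:
servo_tool(
  increments=[
    [0.5,0,0,0,0,0,0],
    [0.5,0,0,0,0,0,0],
    [0.5,0,0,0,0,0,0],
    [0.5,0,0,-0.01,0,0,0],
    [0.8,0,0,-0.05,0,0,0],
    [0.8,0,0,-0.11,0,0,0],
    [0.8,0,0,-0.17,0,0,0],
    [0.8,0,0,-0.22,0,0,0],
    [0.8,0,0,-0.22,0,0,0],
    [0.8,0,0,-0.22,0,0,0],
  ],
)

```text
clock: 21.1
position: [444.7, -378.4, 208.2]
ee_rot: [0.998, -0.067, 0.0, -0.0]
contact_force: [0.3, 0.6, -0.5]
gripper_width: 68.3
grasp_force: 0.0
```

```bash
cat >> h.py <<'E'
def green(c,z,ctr,lo=130,box=None):
    H,S,V=cv2.split(cv2.cvtColor(c[0],cv2.COLOR_RGB2HSV))
    m=((V>55)&(S>lo)).astype(np.uint8)
    return rect(cv2.morphologyEx(m,cv2.MORPH_CLOSE,np.ones((5,5))),z,c,ctr)
E
python3 - <<'E'
from h import *
c=cam('wrist'); save(c,'w6.png'); print(pose()[0])
o=spot(c,['pad','low_module'],z=15)
if 'low_module' in o: green(c,17,o['low_module'])
if 'pad' in o:
    H,S,V=cv2.split(cv2.cvtColor(c[0],cv2.COLOR_RGB2HSV))
for n in('scene','side'):
    c=cam(n)
    o=spot(c,['tester','spreader_module','clamp_bar'],n,z=55)
    for t in('tester','spreader_module'): print(t,arm.look_for(n,t)[:1])
    H,S,V=cv2.split(cv2.cvtColor(c[0],cv2.COLOR_RGB2HSV))
    # anything not bench green
    m=((np.abs(H.astype(int)-80)>12)|(S<110)).astype(np.uint8)
    rect(m,20,c,o.get('tester',(226,192)))
go([570,-150,260],np.radians(-8))
E
```

```text
[ 444.33990618 -378.28679967  207.19431514]
pad [285.1 175.9] 0.73 [ 450.2 -384.1   15. ]
low_module [280.5 178.5] 0.8 [ 447.8 -378.4   15. ]
rect z 17 ctr 445.8 -378.9 size 130.3 19.2 yaw -7.9 px [273 122] [290 233]
tester [226.8 193.5] 0.91 [ 613.4 -104.9   55. ]
spreader_module [221.8 176. ] 0.73 [ 581.  -154.7   55. ]
clamp_bar [242.3 194.3] 0.79 [590.5 -74.4  55. ]
tester [{'box': [215.7, 198.2, 111.7, 96.3], 'p': 0.64}]
spreader_module [{'box': [222.5, 177.2, 48.6, 40.3], 'p': 0.59}]
rect z 20 ctr 612.0 -155.3 size 268.6 173.7 yaw 0.9 px [160 151] [268 243]
tester [317.3 244.4] 0.69 [ 553.  -164.6   55. ]
clamp_bar [309.  221.7] 0.88 [584.1 -87.8  55. ]
tester [{'box': [311.0, 240.2, 61.3, 73.2], 'p': 0.86}]
spreader_module [{'box': [317.6, 239.6, 37.0, 34.0], 'p': 0.75}]
rect z 20 ctr 890.2 474.4 size 3284.0 2266.5 yaw -34.1 px [0 0] [559 416]
inc [ 0.093  -0.2435 -0.0519] [ 0.   -0.    0.28] j6 1.86 t 21.85
```

The low module is parked flat on the pad. Now a wrist look at the tester.

Request:
servo_tool(
  increments=[
    [0.8,0.02,-0.05,-0.04,0,0,0],
    [0.8,0.04,-0.11,-0.06,0,0,-2],
    [0.8,0.06,-0.17,-0.06,0,0,-4],
    [0.8,0.08,-0.22,-0.06,0,0,-6],
    [0.8,0.085,-0.245,-0.06,0,0,-8],
    [0.8,0.085,-0.245,-0.06,0,0,-8],
    [0.8,0.085,-0.245,-0.06,0,0,-8],
  ],
)

```text
clock: 22.72
position: [562.0, -147.9, 268.1]
ee_rot: [1.0, 0.002, -0.0, 0.0]
contact_force: [-0.2, 0.8, -0.0]
gripper_width: 68.3
grasp_force: 0.0
```

Run:
```python
from h import *
c=cam('wrist'); save(c,'w7.png'); print(pose()[0])
o=spot(c,['tester','spreader_module','clamp_bar','panel','standard_module','brush'],z=55)
H,S,V=cv2.split(cv2.cvtColor(c[0],cv2.COLOR_RGB2HSV))
```

```text
[ 561.85971304 -148.27985088  268.16168559]
tester [ 74.8 174. ] 0.29 [565.2 103.   55. ]
spreader_module [279.6 161.3] 0.83 [ 581.8 -146.5   55. ]
clamp_bar [226.1 157.6] 0.71 [586.  -82.3  55. ]
panel [ 75.2 173.5] 0.85 [565.8 102.4  55. ]
standard_module [ 60.  177.8] 0.68 [560.4 122.   55. ]
brush [182.5 210.4] 0.98 [519.2 -24.   55. ]
```

View pics/w7.png

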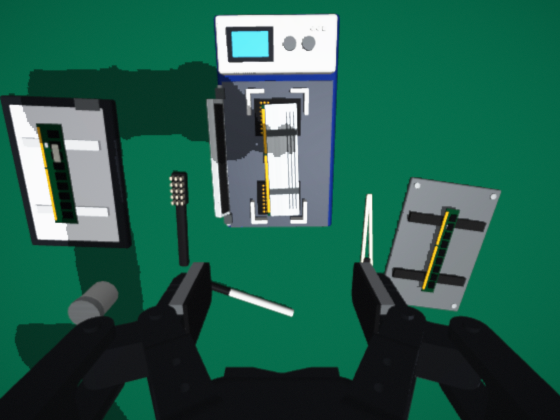

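The wrist view shows the whole row: tester guides around (248–310, 88–222) with the spreader module at (281,160) and its gold edge to the left (+y, the clamp bar's side). The panel is at (67,172), its standard module's gold edge also to the left. The brush is at (180,215), and the low module lies well on the pad at (440,250). Measuring the outlines now.

Run:
```python
from h import *
np.set_printoptions(precision=1,suppress=True)
c=cam('wrist')
H,S,V=cv2.split(cv2.cvtColor(c[0],cv2.COLOR_RGB2HSV))
m=((S<70)&(V>150)).astype(np.uint8)
k,l,st,ce=cv2.connectedComponentsWithStats(m)
for i in range(1,k):
    x,y,w,h,a=st[i]
    if a>8 and 210<x<330 and 75<y<235:
        print(st[i], 'TL57',onplane((x,y),57,c)[:2],'BR57',onplane((x+w-1,y+h-1),57,c)[:2])
g=((H>12)&(H<35)&(S>120)&(V>120)).astype(np.uint8)
k,l,st,ce=cv2.connectedComponentsWithStats(cv2.morphologyEx(g,cv2.MORPH_CLOSE,np.ones((7,7))))
print('gold',[list(s) for s in st[1:] if s[4]>15])
# panel: black frame + window ; standard module
print('V row172 cols0-135',V[172,0:136:4]); print('col 67 rows 85-255',V[85:256:5,110])
d=((V<60)|(S<60)).astype(np.uint8); d[:, :2]=0
rect(d,16,c,(115,170))
mod=((S>110)&(H>35)&(H<95)).astype(np.uint8)
# module = not white inside window
sub=np.zeros_like(m); sub[105:240,25:95]=((S>60)|(V<90))[105:240,25:95]; sub=cv2.morphologyEx(sub,cv2.MORPH_OPEN,np.ones((3,3)))
rect(sub,27,c,(58,175))
```

```text
[245  88  19  26 164] TL57 [ 664.  -107.8] BR57 [ 637.4 -127.6]
[290  88  19  28 214] TL57 [ 664.2 -158.2] BR57 [ 635.4 -179.2]
[264 103  33  27 775] TL57 [ 648.2 -128.9] BR57 [ 619.8 -165.7]
[ 267  135   32   55 1451] TL57 [ 612.9 -131.9] BR57 [ 548.2 -169.5]
[269 193  30  24 645] TL57 [ 543.  -133.7] BR57 [ 513.2 -170.2]
[290 201  18  23 164] TL57 [ 532.8 -159.8] BR57 [ 503.8 -181.8]
[250 202  18  23 162] TL57 [ 531.3 -110. ] BR57 [ 502.3 -130.9]
gold [[np.int32(260), np.int32(101), np.int32(10), np.int32(112), np.int32(473)], [np.int32(37), np.int32(128), np.int32(20), np.int32(93), np.int32(221)], [np.int32(422), np.int32(211), np.int32(26), np.int32(78), np.int32(253)]]
V row172 cols0-135 [104 105 106 105  59  38 250 252 251 252 252 249  82  59  21  19  21  39
 177 178 178 178 178 178 180 180 179 179  22  24  19 104 111 111]
col 67 rows 85-255 [ 53  54  54  19  20  21  22  21  21  21  22  22  21  22  22  23  38  76
 147 163 178 179 180 180 179 178 176 179 179 179 179 174  21  54  54]
rect z 16 ctr 434.4 -148.3 size 982.6 625.6 yaw -89.8 px [ 2 14] [559 419]
rect z 27 ctr 557.7 144.5 size 131.5 31.4 yaw -1.7 px [ 37 124] [ 76 223]
```

Nest centre is (583.5,−144.7), yaw +1°. The spreader module is at (580.7,−147.7), yaw ≈2.5°. The standard module is at (557.7,144.5), yaw −1.7°. Descending to grasp the spreader module.

```bash
python3 -c "
from h import *
go([580.7,-147.7,23],np.radians(2.4))"
```

```text
inc [ 1.860e-02 -2.000e-04  2.452e-01] [-0.   -0.   -2.17] j6 1.55 t 23.125
```

Request:
servo_tool(
  increments=[
    [0.8,0.01,0,0.05,0,0,-1],
    [0.8,0.0186,0,0.11,0,0,-2.2],
    [0.8,0.0186,0,0.16,0,0,-2.2],
    [0.8,0.0186,0,0.2,0,0,-2.2],
    [0.8,0.0186,0,0.225,0,0,-2.2],
    [0.8,0.0186,0,0.235,0,0,-2.2],
    [0.8,0.0186,0,0.24,0,0,-2.2],
    [0.8,0.0186,0,0.245,0,0,-2.2],
    [0.8,0.0186,0,0.245,0,0,-2.2],
    [0.8,0.0186,0,0.245,0,0,-2.2],
  ],
)

```text
clock: 24.38
position: [581.3, -147.4, 23.8]
ee_rot: [1.0, 0.022, 0.001, 0.0]
contact_force: [-0.4, -0.8, -0.4]
gripper_width: 68.7
grasp_force: 0.0
```

Request:
servo_tool(
  increments=[
    [0,0,0,0,0,0,0],
    [0,0,0,0,0,0,0],
    [0,0,0,0,0,0,0],
    [0,0,0,0,0,0,0],
    [0,0,0,0,0,0,0],
  ],
)

```text
clock: 25.0
position: [581.3, -147.5, 23.9]
ee_rot: [1.0, 0.022, 0.001, 0.0]
contact_force: [-0.9, -0.3, 5.9]
gripper_width: 37.7
grasp_force: 60.3
```

Gripped (37.7 mm, 60 N). Lifting.

Request:
servo_tool(
  increments=[
    [0,0,0,-0.004,0,0,0],
    [0,0,0,-0.01,0,0,0],
    [0,0,0,-0.025,0,0,0],
    [0,0,0,-0.05,0,0,0],
    [0,0,0,-0.09,0,0,0],
    [0,0,0,-0.13,0,0,0],
    [0,0,0,-0.13,0,0,0],
  ],
)

```text
clock: 25.88
position: [583.4, -147.6, 158.2]
ee_rot: [1.0, 0.022, 0.005, 0.0]
contact_force: [-0.0, 0.2, -0.2]
gripper_width: 37.5
grasp_force: 60.3
```

Run:
```python
from h import *
print(pose()[0],pose()[2]['gripper_width'])
o=[]
for n in('scene','side'):
    c=cam(n); r=arm.spot_point(n,'spreader_module'); print(n,r[:1])
    if r:o.append((r[0]['centre'],c))
if len(o)==2: print(tri(o))
go([423.5,400.5,160],np.radians(-8.5))
```

```text
[ 583.42403141 -147.61652357  158.19428058] 37.521758662068926
scene [{'centre': [214.1, 137.8], 'p': 0.79}]
side [{'centre': [322.0, 204.7], 'p': 0.7}]
[ 575.88347268 -154.01895466  184.5716449 ]
inc [-0.1327 -0.5539 -0.0073] [-0.02  0.13 10.97] j6 1.59 t 26.075
```

Request:
servo_tool(
  increments=[
    [0,-0.007,-0.03,-0.005,0,0,0],
    [0,-0.02,-0.085,-0.01,0,0,1],
    [0,-0.034,-0.14,-0.01,0,0,3],
    [0,-0.048,-0.2,-0.01,0,0,5],
    [0,-0.062,-0.26,-0.01,0,0,7],
    [0,-0.076,-0.32,-0.01,0,0,9],
    [0,-0.09,-0.38,-0.01,0,0,11],
    [0,-0.104,-0.44,-0.01,0,0,11],
    [0,-0.118,-0.495,-0.01,0,0,11],
    [0,-0.128,-0.535,-0.01,0,0,11],
    [0,-0.133,-0.554,-0.01,0,0,11],
    [0,-0.133,-0.554,-0.01,0,0,11],
  ],
)

```text
clock: 27.58
position: [423.3, 400.6, 161.9]
ee_rot: [0.997, -0.074, -0.001, 0.001]
contact_force: [-0.1, -1.2, -0.0]
gripper_width: 37.7
grasp_force: 60.3
```

Run:
```python
from h import *
p,_,s=pose(); print(p,s['gripper_width'],s['joints'])
c=cam('wrist'); save(c,'w8.png'); o=spot(c,['laptop_module','tray','spreader_module'],z=8)
for n in('scene','side'):
    c=cam(n); spot(c,['tray'],n,z=0)
    H,S,V=cv2.split(cv2.cvtColor(c[0],cv2.COLOR_RGB2HSV))
go([423.5,400.5,10],np.radians(-8.5))
```

```text
[423.33462578 400.63408916 161.90802534] 37.681858851709535 [ 1.03551299e+00  3.50543654e-01 -1.63284375e-01 -1.31845891e-04
 -1.05939819e+00  3.88044740e-01]
spreader_module [280.4 277.6] 0.78 [320.3 416.    8. ]
tray [442.8 269.9] 0.72 [422.6 395.3   0. ]
tray [181.8 164.8] 0.67 [415.1 401.    0. ]
inc [-0.001  -0.0007  0.1533] [-0.01 -0.01 -0.08] j6 0.39 t 27.975
```

Rib positions from the earlier view give the tray centre as (422,401), yaw −8.9°, which agrees. Lowering.

Request:
servo_tool(
  increments=[
    [0,-0.001,0,0.03,0,0,0],
    [0,-0.001,0,0.08,0,0,0],
    [0,-0.001,0,0.12,0,0,0],
    [0,-0.001,0,0.15,0,0,0],
    [0,-0.001,0,0.165,0,0,0],
    [0,-0.001,0,0.172,0,0,0],
    [0,-0.001,0,0.175,0,0,0],
    [0,-0.001,0,0.177,0,0,0],
    [0,-0.001,0,0.177,0,0,0],
    [0,-0.001,0,0.177,0,0,0],
  ],
)

```text
clock: 29.22
position: [423.2, 400.8, -13.3]
ee_rot: [0.997, -0.074, 0.0, -0.0]
contact_force: [-0.6, -0.1, -1.3]
gripper_width: 37.6
grasp_force: 60.3
```

Request:
servo_tool(
  increments=[
    [0,0,0,0.001,0,0,0],
    [0,0,0,0.002,0,0,0],
    [0,0,0,0.0025,0,0,0],
    [0,0,0,0.003,0,0,0],
    [0,0,0,0.003,0,0,0],
  ],
)

```text
clock: 29.85
position: [423.0, 400.5, -17.0]
ee_rot: [0.997, -0.074, -0.0, 0.0]
contact_force: [-0.4, 0.2, -0.2]
gripper_width: 37.8
grasp_force: 60.3
```

Request:
servo_tool(
  increments=[
    [0,0,0,0.0005,0,0,0],
    [0,0,0,0.001,0,0,0],
    [0,0,0,0.001,0,0,0],
  ],
)

```text
clock: 30.22
position: [423.0, 400.6, -17.1]
ee_rot: [0.997, -0.074, 0.0, -0.0]
contact_force: [-1.9, -1.4, 5.8]
gripper_width: 37.4
grasp_force: 60.9
```

Contact, at the expected height. Releasing and rising.

Request:
servo_tool(
  increments=[
    [0.8,0,0,0,0,0,0],
    [0.8,0,0,0,0,0,0],
    [0.8,0,0,0,0,0,0],
    [0.8,0,0,-0.01,0,0,0],
    [0.8,0,0,-0.04,0,0,0],
    [0.8,0,0,-0.1,0,0,0],
    [0.8,0,0,-0.16,0,0,0],
    [0.8,0,0,-0.22,0,0,0],
    [0.8,0,0,-0.26,0,0,0],
    [0.8,0,0,-0.26,0,0,0],
    [0.8,0,0,-0.26,0,0,0],
  ],
)

```text
clock: 31.6
position: [422.5, 400.1, 241.9]
ee_rot: [0.997, -0.074, -0.0, 0.0]
contact_force: [-0.7, -0.3, -0.2]
gripper_width: 68.0
grasp_force: 0.0
```

Run:
```python
from h import *
p,_,s=pose(); print(p,s['gripper_width'])
c=cam('wrist'); save(c,'w9.png'); o=spot(c,['laptop_module','tray','spreader_module'],z=14)
H,S,V=cv2.split(cv2.cvtColor(c[0],cv2.COLOR_RGB2HSV))
m=((S<70)&(V>150)).astype(np.uint8); m=cv2.morphologyEx(m,cv2.MORPH_CLOSE,np.ones((5,5)))
rect(m,18,c,o.get('spreader_module',(281,180)))
go([560,144,250],np.radians(-1.7))
```

```text
[422.49273461 400.05446041 241.92807615] 68.03759366688901
laptop_module [284.4  65.4] 0.75 [547.8 377.   14. ]
spreader_module [276.2 175.3] 0.62 [423.1 405.8  14. ]
rect z 18 ctr 422.9 398.6 size 62.4 35.5 yaw -7.7 px [268 150] [296 199]
inc [ 0.1738  0.2329 -0.0089] [ 0.14  0.08 -6.82] j6 0.39 t 31.8
```

The spreader module is placed. Moving over the panel.

Request:
servo_tool(
  increments=[
    [0.8,0.03,0.05,-0.01,0,0,-1],
    [0.8,0.07,0.1,-0.01,0,0,-3],
    [0.8,0.11,0.15,-0.01,0,0,-5],
    [0.8,0.15,0.2,-0.01,0,0,-6.8],
    [0.8,0.174,0.233,-0.01,0,0,-6.8],
    [0.8,0.174,0.233,-0.01,0,0,-6.8],
    [0.8,0.174,0.233,-0.01,0,0,-6.8],
  ],
)

```text
clock: 32.67
position: [560.3, 144.3, 251.3]
ee_rot: [1.0, -0.015, -0.001, 0.0]
contact_force: [0.0, 0.7, -0.4]
gripper_width: 68.1
grasp_force: 0.0
```

```bash
cat > panel.py <<'E'
from h import *
p,_,s=pose(); print(p)
c=cam('wrist'); save(c,'p%d.png'%int(s['clock'])); o=spot(c,['panel','standard_module','low_module'],z=24)
H,S,V=cv2.split(cv2.cvtColor(c[0],cv2.COLOR_RGB2HSV))
bench=((H>65)&(H<95)&(S>150)&(V>30))
# panel outline: non-bench, cut off below fingers
nb=(~bench).astype(np.uint8); nb[300:]=0; nb=cv2.morphologyEx(nb,cv2.MORPH_OPEN,np.ones((5,5)))
ctr=o.get('panel',(281,170)); rect(nb,15,c,ctr)
w=((S<70)&(V>140)).astype(np.uint8); w=cv2.morphologyEx(w,cv2.MORPH_CLOSE,np.ones((3,3)))
rect(w,16,c,(ctr[0]+35,ctr[1]))
a,b=np.array(ctr).astype(int); sub=np.zeros_like(w); sl=(slice(b-68,b+68),slice(a-40,a+40)); sub[sl]=((S>80)|(V<90))[sl]
rect(cv2.morphologyEx(sub,cv2.MORPH_OPEN,np.ones((3,3))),27,c,ctr)
E
python3 panel.py; python3 -c "
from h import *
go([557.5,144.5,-6],np.radians(-1.7))"
```

```text
[560.3201425  144.26294561 251.33412343]
panel [285.3 179. ] 0.92 [555.1 138.5  24. ]
standard_module [279.6 178.4] 0.91 [556.1 145.7  24. ]
rect z 15 ctr 554.6 141.4 size 13.0 7.9 yaw 88.3 px [278 175] [288 181]
rect z 16 ctr 557.7 139.3 size 191.8 117.5 yaw -1.9 px [238  97] [333 244]
rect z 27 ctr 557.8 146.6 size 130.1 29.4 yaw -1.8 px [267 124] [291 226]
inc [-0.0026  0.0009  0.2581] [0.   0.01 0.09] j6 1.01 t 32.875
```

Request:
servo_tool(
  increments=[
    [0.7,-0.0025,-0.0012,0.05,0,0,0],
    [0.7,-0.0025,-0.0012,0.11,0,0,0],
    [0.7,-0.0025,-0.0012,0.16,0,0,0],
    [0.7,-0.0025,-0.0012,0.2,0,0,0],
    [0.7,-0.0025,-0.0012,0.23,0,0,0],
    [0.7,-0.0025,-0.0012,0.245,0,0,0],
    [0.7,-0.0025,-0.0012,0.251,0,0,0],
    [0.7,-0.0025,-0.0012,0.256,0,0,0],
    [0.7,-0.0025,-0.0012,0.256,0,0,0],
    [0.7,-0.0025,-0.0012,0.256,0,0,0],
  ],
)

```text
clock: 34.12
position: [558.6, 145.8, -3.0]
ee_rot: [1.0, -0.015, 0.001, -0.0]
contact_force: [0.4, 0.4, -1.2]
gripper_width: 59.8
grasp_force: 0.0
```

Request:
servo_tool(
  increments=[
    [0,0,0,0,0,0,0],
    [0,0,0,0,0,0,0],
    [0,0,0,0,0,0,0],
    [0,0,0,0,0,0,0],
    [0,0,0,0,0,0,0],
  ],
)

```text
clock: 34.75
position: [558.5, 145.7, -3.1]
ee_rot: [1.0, -0.015, 0.001, -0.0]
contact_force: [-1.2, 0.4, 5.5]
gripper_width: 28.8
grasp_force: 59.6
```

Gripped (28.8 mm). Lifting and carrying to the tester, same orientation (gold edge towards +y, the clamp bar's side).

Request:
servo_tool(
  increments=[
    [0,0,0,-0.005,0,0,0],
    [0,0,0,-0.02,0,0,0],
    [0,0,0,-0.05,0,0,0],
    [0,0,0,-0.1,0,0,0],
    [0,0,0,-0.15,0,0,0],
    [0,0,0,-0.165,0,0,0],
    [0,0,0,-0.165,0,0,0],
  ],
)

```text
clock: 35.62
position: [558.3, 145.8, 162.4]
ee_rot: [1.0, -0.015, 0.001, -0.001]
contact_force: [-0.2, 0.2, -1.1]
gripper_width: 29.0
grasp_force: 59.3
```

```bash
python3 -c "
from h import *
print(pose()[0],pose()[2]['gripper_width'])
go([584.2,-145,160],np.radians(1))"; python3 panel.py
```

```text
[558.3326227  145.82941064 162.44225726] 28.970337361874503
inc [0.0346 0.2899 0.002 ] [-0.1  -0.12 -2.73] j6 1.0 t 35.625
[558.3326227  145.82941064 162.44225726]
standard_module [280.7 278.5] 0.96 [462.5 148.9  24. ]
rect z 15 ctr 578.4 134.0 size 30.4 22.3 yaw 88.3 px [277 160] [307 182]
rect z 16 ctr 562.9 138.9 size 183.9 117.5 yaw -1.9 px [227  90] [350 268]
rect z 27 ctr 560.4 145.5 size 96.3 66.4 yaw -1.8 px [246 142] [316 237]
```

Request:
servo_tool(
  increments=[
    [0,0.004,0.03,0,0,0,0],
    [0,0.01,0.08,0,0,0,-1],
    [0,0.017,0.14,0,0,0,-2],
    [0,0.024,0.2,0,0,0,-2.7],
    [0,0.03,0.25,0,0,0,-2.7],
    [0,0.034,0.28,0,0,0,-2.7],
    [0,0.0346,0.29,0,0,0,-2.7],
    [0,0.0346,0.29,0,0,0,-2.7],
    [0,0.0346,0.29,0,0,0,-2.7],
  ],
)

```text
clock: 36.95
position: [583.8, -144.3, 160.7]
ee_rot: [1.0, 0.009, -0.0, -0.0]
contact_force: [-0.7, 0.4, -0.3]
gripper_width: 28.4
grasp_force: 59.3
```

Run:
```python
from h import *
np.set_printoptions(precision=1,suppress=True)
p,_,s=pose(); print(p,s['gripper_width'])
c=cam('wrist'); save(c,'w10.png')
H,S,V=cv2.split(cv2.cvtColor(c[0],cv2.COLOR_RGB2HSV))
m=((S<70)&(V>150)).astype(np.uint8)
k,l,st,ce=cv2.connectedComponentsWithStats(m)
for i in range(1,k):
    x,y,w,h,a=st[i]
    if a>60 and y<330: print(st[i], 'TL57',onplane((x,y),57,c)[:2],'BR57',onplane((x+w-1,y+h-1),57,c)[:2])
g=((H>12)&(H<35)&(S>120)&(V>100)).astype(np.uint8)
k,l,st,ce=cv2.connectedComponentsWithStats(cv2.morphologyEx(g,cv2.MORPH_CLOSE,np.ones((7,7))))
print('gold',[list(map(int,q)) for q in st[1:] if q[4]>15])
np.set_printoptions(precision=4)
go([584.2,-145,30],np.radians(1))
```

```text
[ 583.8 -144.3  160.7] 28.416410204530948
[ 196    6  172   81 9570] TL57 [735.  -78.6] BR57 [ 681.8 -211.7]
[299 108  26  37 375] TL57 [ 664.1 -157.9] BR57 [ 635.7 -180. ]
[240 110  22  32  85] TL57 [ 661.7 -109.8] BR57 [ 637.1 -126.9]
[   0  127   76  167 9919] TL57 [644.5  89.6] BR57 [487.5  55.7]
[189 186  27  89 799] TL57 [597.2 -63.7] BR57 [510.9 -82.6]
[384 239  15  67 532] TL57 [ 550.2 -240.8] BR57 [ 479.7 -263. ]
gold [[258, 125, 12, 14, 156], [247, 153, 13, 216, 1374], [462, 263, 35, 82, 341]]
inc [0.0003 0.0008 0.1309] [-0.01  0.03  0.07] j6 1.56 t 37.0
```

View pics/w10.png

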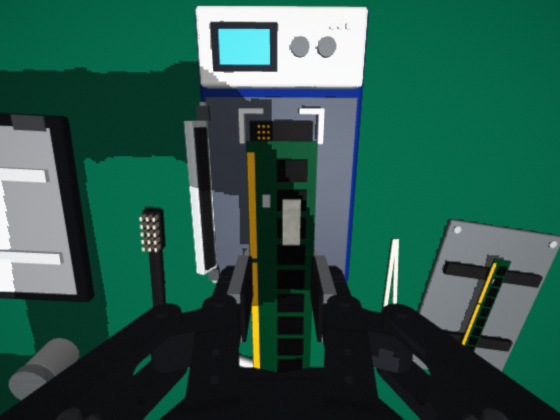

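The view (my last) shows the module above the nest with its gold edge left, towards the clamp bar, and the guides at (245–322,110). Lowering.

Request:
servo_tool(
  increments=[
    [0,0.0007,0.0005,0.03,0,0,0],
    [0,0.0007,0.0005,0.07,0,0,0],
    [0,0.0007,0.0005,0.1,0,0,0],
    [0,0.0007,0.0005,0.12,0,0,0],
    [0,0.0007,0.0005,0.127,0,0,0],
    [0,0.0007,0.0005,0.131,0,0,0],
    [0,0.0007,0.0005,0.131,0,0,0],
    [0,0.0007,0.0005,0.131,0,0,0],
  ],
)

```text
clock: 38.0
position: [585.3, -145.8, 31.1]
ee_rot: [1.0, 0.009, 0.001, 0.0]
contact_force: [-0.2, -0.0, 0.2]
gripper_width: 28.6
grasp_force: 59.3
```

Request:
servo_tool(
  increments=[
    [0,0,0,0.001,0,0,0],
    [0,0,0,0.002,0,0,0],
    [0,0,0,0.0025,0,0,0],
    [0,0,0,0.0025,0,0,0],
  ],
)

```text
clock: 38.5
position: [584.6, -145.8, 27.5]
ee_rot: [1.0, 0.009, -0.0, 0.0]
contact_force: [1.3, -0.3, -0.5]
gripper_width: 28.5
grasp_force: 59.3
```

Request:
servo_tool(
  increments=[
    [0,0,0,0.0005,0,0,0],
    [0,0,0,0.001,0,0,0],
    [0,0,0,0.0015,0,0,0],
    [0,0,0,0.0015,0,0,0],
  ],
)

```text
clock: 39.0
position: [584.7, -145.8, 26.0]
ee_rot: [1.0, 0.009, -0.0, 0.0]
contact_force: [1.1, 0.1, -0.2]
gripper_width: 28.7
grasp_force: 59.3
```

Request:
servo_tool(
  increments=[
    [0,0,0,0.0005,0,0,0],
    [0,0,0,0.001,0,0,0],
    [0,0,0,0.001,0,0,0],
  ],
)

```text
clock: 39.38
position: [584.8, -145.8, 25.9]
ee_rot: [1.0, 0.009, 0.0, 0.0]
contact_force: [-2.0, 1.3, 5.7]
gripper_width: 29.0
grasp_force: 59.9
```

Contact at the expected height. Releasing and rising.

Request:
servo_tool(
  increments=[
    [0.7,0,0,0,0,0,0],
    [0.7,0,0,0,0,0,0],
    [0.7,0,0,0,0,0,0],
    [0.7,0,0,-0.01,0,0,0],
    [0.7,0,0,-0.04,0,0,0],
    [0.7,0,0,-0.1,0,0,0],
    [0.7,0,0,-0.16,0,0,0],
    [0.7,0,0,-0.2,0,0,0],
    [0.7,0,0,-0.22,0,0,0],
    [0.7,0,0,-0.22,0,0,0],
    [0.7,0,0,-0.22,0,0,0],
  ],
)

```text
clock: 40.75
position: [583.9, -145.6, 244.0]
ee_rot: [1.0, 0.008, -0.001, -0.0]
contact_force: [-0.9, -0.8, 0.4]
gripper_width: 59.7
grasp_force: 0.0
```

Run:
```python
from h import *
np.set_printoptions(precision=1,suppress=True)
p,_,s=pose(); print(p,s['gripper_width'])
c=cam('wrist'); save(c,'w11.png'); o=spot(c,['standard_module','low_module','brush'],z=54)
H,S,V=cv2.split(cv2.cvtColor(c[0],cv2.COLOR_RGB2HSV))
m=((S<70)&(V>150)).astype(np.uint8)
k,l,st,ce=cv2.connectedComponentsWithStats(m)
for i in range(1,k):
    x,y,w,h,a=st[i]
    if a>40 and 230<x<330 and 70<y<260: print(st[i], 'TL57',onplane((x,y),57,c)[:2],'BR57',onplane((x+w-1,y+h-1),57,c)[:2])
g=((H>12)&(H<35)&(S>120)&(V>100)).astype(np.uint8); g=cv2.morphologyEx(g,cv2.MORPH_CLOSE,np.ones((7,7)))
rect(g,54,c,(260,170))
m=((H>35)&(H<90)&(S>110)&(V>35)).astype(np.uint8); m[:, :245]=0;m[:,310:]=0; rect(m,55,c,(285,170))
np.set_printoptions(precision=4)
go([445.7,-379,200],np.radians(-7.9))
```

```text
[ 583.9 -145.6  244. ] 59.69397939001987
standard_module [282.9 179.4] 0.62 [ 586.2 -148.    54. ]
low_module [440.4 272.8] 0.93 [ 469.3 -349.8   54. ]
brush [180.1 230.4] 0.75 [521.2 -24.7  54. ]
[248 108  19  27 120] TL57 [ 663.6 -109.3] BR57 [ 637.  -128.6]
[293 108  21  29 241] TL57 [ 664.5 -157.3] BR57 [ 635.7 -180. ]
[282 155   8  11  72] TL57 [ 614.5 -146.5] BR57 [ 603.4 -154.6]
[250 225  18  23 165] TL57 [ 530.7 -109.7] BR57 [ 502.4 -130.2]
[291 225  19  23 180] TL57 [ 531.6 -158.7] BR57 [ 503.3 -181.5]
rect z 54 ctr 584.4 -129.6 size 132.2 11.2 yaw 0.9 px [261 121] [272 234]
rect z 55 ctr 584.3 -146.8 size 133.2 30.5 yaw 0.8 px [268 121] [296 235]
inc [-0.1424  0.2308  0.0441] [0.01 0.14 8.88] j6 1.56 t 40.95
```

The standard module sits within 2 mm of nest centre. Now fetching the low module.

Request:
servo_tool(
  increments=[
    [0.55,-0.03,0.05,0.01,0,0,2],
    [0.55,-0.06,0.1,0.02,0,0,4],
    [0.55,-0.09,0.15,0.03,0,0,6],
    [0.55,-0.12,0.2,0.04,0,0,8.8],
    [0.55,-0.1424,0.231,0.05,0,0,8.8],
    [0.55,-0.1424,0.231,0.1,0,0,8.8],
    [0.55,-0.1424,0.231,0.14,0,0,8.8],
    [0.55,-0.1424,0.231,0.16,0,0,8.8],
    [0.55,-0.1424,0.231,0.16,0,0,8.8],
    [0.55,-0.1424,0.231,0.16,0,0,8.8],
  ],
)

```text
clock: 42.2
position: [447.0, -379.6, 85.9]
ee_rot: [0.998, -0.068, 0.001, 0.0]
contact_force: [0.4, -0.1, -0.4]
gripper_width: 46.9
grasp_force: 0.0
```

Run:
```python
from h import *
p,_,s=pose(); print(p,s['gripper_width'])
c=cam('wrist'); o=spot(c,['low_module'],z=15)
green(c,16,o.get('low_module',(281,210)))
go([445.7,-378.9,-13],np.radians(-7.9))
```

```text
[ 446.95373025 -379.6482505    85.92137969] 46.885892928435524
low_module [274.7 217.5] 0.72 [ 444.7 -374.7   15. ]
rect z 16 ctr 445.5 -379.3 size 131.2 19.4 yaw -7.6 px [267 131] [293 289]
inc [-0.0018 -0.0006  0.0995] [ 0.06 -0.14  0.1 ] j6 1.86 t 42.3
```

Request:
servo_tool(
  increments=[
    [0.55,-0.0015,0,0.04,0,0,0],
    [0.55,-0.0015,0,0.07,0,0,0],
    [0.55,-0.0015,0,0.09,0,0,0],
    [0.55,-0.0015,0,0.096,0,0,0],
    [0.55,-0.0015,0,0.0995,0,0,0],
    [0.55,-0.0015,0,0.0995,0,0,0],
    [0.55,-0.0015,0,0.0995,0,0,0],
  ],
)

```text
clock: 43.18
position: [445.3, -379.3, -13.5]
ee_rot: [0.998, -0.068, 0.001, 0.0]
contact_force: [0.8, 0.1, -0.3]
gripper_width: 47.0
grasp_force: 0.0
```

Request:
servo_tool(
  increments=[
    [0,0,0,0,0,0,0],
    [0,0,0,0,0,0,0],
    [0,0,0,0,0,0,0],
    [0,0,0,0,0,0,0],
    [0,0,0,0,0,0,0],
  ],
)

```text
clock: 43.8
position: [445.0, -379.2, -13.8]
ee_rot: [0.998, -0.068, 0.0, 0.0]
contact_force: [-1.3, 1.1, 5.3]
gripper_width: 16.5
grasp_force: 58.9
```

Request:
servo_tool(
  increments=[
    [0,0,0,-0.005,0,0,0],
    [0,0,0,-0.02,0,0,0],
    [0,0,0,-0.05,0,0,0],
    [0,0,0,-0.1,0,0,0],
    [0,0,0,-0.15,0,0,0],
    [0,0,0,-0.18,0,0,0],
    [0,0,0,-0.18,0,0,0],
  ],
)

```text
clock: 44.68
position: [446.3, -379.9, 169.5]
ee_rot: [0.998, -0.068, 0.003, 0.002]
contact_force: [0.1, 0.4, -1.0]
gripper_width: 16.6
grasp_force: 58.8
```

```bash
python3 -c "
from h import *
print(pose()[0],pose()[2]['gripper_width'])
go([556.7,139,165],np.radians(-1.9))"
```

```text
[ 446.26485724 -379.89988942  169.47953109] 16.59858699758881
inc [ 0.0389 -0.5291  0.0034] [ 0.17 -0.39 -5.9 ] j6 1.86 t 44.675
```

Request:
servo_tool(
  increments=[
    [0,0.002,-0.03,0,0,0,0],
    [0,0.006,-0.08,0,0,0,-1],
    [0,0.01,-0.14,0,0,0,-2],
    [0,0.015,-0.2,0,0,0,-3],
    [0,0.019,-0.26,0,0,0,-4],
    [0,0.024,-0.32,0,0,0,-5],
    [0,0.028,-0.38,0,0,0,-5.9],
    [0,0.032,-0.44,0,0,0,-5.9],
    [0,0.036,-0.49,0,0,0,-5.9],
    [0,0.039,-0.52,0,0,0,-5.9],
    [0,0.039,-0.529,0,0,0,-5.9],
    [0,0.039,-0.529,0,0,0,-5.9],
  ],
)

```text
clock: 46.18
position: [554.6, 139.6, 164.7]
ee_rot: [1.0, -0.017, -0.001, 0.0]
contact_force: [-0.1, -0.2, -0.0]
gripper_width: 16.5
grasp_force: 58.8
```

Request:
servo_tool(
  increments=[
    [0,0,0,0,0,0,0],
    [0,0,0,0,0,0,0],
  ],
)

```text
clock: 46.42
position: [555.2, 138.7, 165.7]
ee_rot: [1.0, -0.017, -0.0, 0.0]
contact_force: [-0.3, -0.2, -0.4]
gripper_width: 16.3
grasp_force: 58.8
```

```bash
python3 panel.py; python3 -c "
from h import *
go([556.7,139,0],np.radians(-1.9))"
```

```text
[555.18575822 138.69340567 165.69940953]
standard_module [548.3 152.6] 0.58 [ 585.4 -122.1   24. ]
low_module [278.  275.8] 0.64 [460.5 144.9  24. ]
rect z 15 ctr 575.9 131.4 size 25.5 20.5 yaw -2.0 px [277 157] [297 182]
rect z 16 ctr 558.0 139.2 size 192.5 117.3 yaw -1.9 px [219  87] [341 271]
rect z 27 ctr 557.1 138.4 size 99.2 40.9 yaw -1.9 px [260 140] [302 237]
inc [0.0013 0.0002 0.1658] [-0.01 -0.01 -0.06] j6 1.01 t 46.625
```

Request:
servo_tool(
  increments=[
    [0,0.0015,0,0.03,0,0,0],
    [0,0.0015,0,0.08,0,0,0],
    [0,0.0015,0,0.12,0,0,0],
    [0,0.0015,0,0.15,0,0,0],
    [0,0.0015,0,0.16,0,0,0],
    [0,0.0015,0,0.165,0,0,0],
    [0,0.0015,0,0.167,0,0,0],
    [0,0.0015,0,0.167,0,0,0],
    [0,0.0015,0,0.167,0,0,0],
  ],
)

```text
clock: 47.75
position: [557.4, 140.0, -0.6]
ee_rot: [1.0, -0.017, 0.001, -0.0]
contact_force: [-0.1, 0.5, -0.6]
gripper_width: 16.6
grasp_force: 58.8
```

Request:
servo_tool(
  increments=[
    [0,0,0,0.0005,0,0,0],
    [0,0,0,0.001,0,0,0],
    [0,0,0,0.0015,0,0,0],
    [0,0,0,0.0015,0,0,0],
  ],
)

```text
clock: 48.25
position: [556.8, 139.7, -3.0]
ee_rot: [1.0, -0.017, -0.0, 0.0]
contact_force: [-0.3, -0.3, -0.3]
gripper_width: 16.9
grasp_force: 58.8
```

Request:
servo_tool(
  increments=[
    [0,0,0,0.0005,0,0,0],
    [0,0,0,0.001,0,0,0],
    [0,0,0,0.001,0,0,0],
  ],
)

```text
clock: 48.62
position: [556.9, 139.7, -3.7]
ee_rot: [1.0, -0.017, 0.0, 0.0]
contact_force: [-0.9, 0.0, 1.7]
gripper_width: 16.3
grasp_force: 59.0
```

Contact at the expected height. Releasing and rising.

Request:
servo_tool(
  increments=[
    [0.5,0,0,0,0,0,0],
    [0.5,0,0,0,0,0,0],
    [0.5,0,0,0,0,0,0],
    [0.5,0,0,-0.01,0,0,0],
    [0.5,0,0,-0.04,0,0,0],
    [0.5,0,0,-0.1,0,0,0],
    [0.5,0,0,-0.16,0,0,0],
    [0.5,0,0,-0.22,0,0,0],
    [0.5,0,0,-0.25,0,0,0],
    [0.5,0,0,-0.25,0,0,0],
    [0.5,0,0,-0.25,0,0,0],
  ],
)

```text
clock: 50.0
position: [556.1, 139.5, 245.5]
ee_rot: [1.0, -0.017, -0.001, 0.0]
contact_force: [-0.4, 0.1, -1.0]
gripper_width: 42.6
grasp_force: 0.0
```

```bash
python3 panel.py
python3 - <<'E'
from h import *
c=cam('scene'); spot(c,['spreader_module'],'scene',z=12); spot(c,['standard_module'],'scene',z=53); spot(c,['low_module'],'scene',z=24)
c=cam('side'); spot(c,['spreader_module'],'side',z=12); spot(c,['standard_module'],'side',z=53); spot(c,['low_module'],'side',z=24); spot(c,['brush'],'side')
E
```

```text
[556.09098749 139.48439008 245.45911018]
panel [279.7 176.3] 0.93 [555.7 140.8  24. ]
standard_module [534.1 147.7] 0.67 [ 580.6 -169.3   24. ]
low_module [277.7 174.3] 0.67 [558.3 143.2  24. ]
rect z 15 ctr 554.1 139.4 size 203.4 138.7 yaw -1.9 px [223  91] [339 249]
rect z 16 ctr 557.7 139.2 size 191.8 117.4 yaw -1.9 px [233  93] [330 243]
rect z 27 ctr 557.1 139.4 size 130.3 16.9 yaw -2.2 px [274 121] [288 225]
spreader_module [444.8 268.5] 0.96 [424.8 397.9  12. ]
standard_module [221.6 178.2] 0.85 [ 585.4 -151.3   53. ]
low_module [321.3 237.8] 0.64 [548.1 138.6  24. ]
spreader_module [184.  161.3] 0.75 [424.8 399.6  12. ]
standard_module [323.4 237.2] 0.64 [ 583.3 -153.2   53. ]
low_module [258.7 188.8] 0.54 [555.9 131.5  24. ]
brush [268.  228.4] 0.56 [500.9  -3.9   0. ]
```

All three modules measure within a few millimetres of their station centres, so I'm handing in.

```bash
python3 -c "
from bench import arm
print(arm.job_done())"
```

```text
the job is handed in; nothing more can be done
None
```

The job is handed in, result not reported: by camera the spreader module is in the tray, the standard one is in the nest with its gold edge to the clamp bar, and the low one is on the light panel, each within about 3 mm of centre, after about 50 s of the 109 s.

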